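# Proof the colour blocks in the toggle press and put them away

## Task

Press each printing block that lies on the newspaper in the toggle press, in the order yellow, red, blue, black (some may be missing): lay it colour up in the nest, swing the clamp arm over onto it and leave it pressing for at least a full second, then swing the arm back and lay the block flat and colour up in the storage slot of its own colour. At the end every block is fully home in its slot and the clamp arm is swung fully back; leave the other things on the bench where they lie.

Things in the scene. Friction and masses are not known exactly. Their poses are not given: they have to be found in the camera images.
- block_yellow_mid (a point): Centre of the yellow printing block: a wooden block 54 mm (its x) by 38 mm (its y) by 24 mm high (its z), 60 g, whole top face painted yellow, dark metal plate underneath. Starts flat, colour up, on the newspaper right of the press. It may be absent (None).
- block_red_mid (a point): Centre of the red printing block: a wooden block 54 mm (its x) by 38 mm (its y) by 24 mm high (its z), 60 g, whole top face painted red, dark metal plate underneath. Starts flat, colour up, on the newspaper right of the press. It may be absent (None).
- block_blue_mid (a point): Centre of the blue printing block: a wooden block 54 mm (its x) by 38 mm (its y) by 24 mm high (its z), 60 g, whole top face painted blue, dark metal plate underneath. Starts flat, colour up, on the newspaper right of the press. It may be absent (None).
- block_black_mid (a point): Centre of the black printing block: a wooden block 54 mm (its x) by 38 mm (its y) by 24 mm high (its z), 60 g, whole top face painted black, dark metal plate underneath. Starts flat, colour up, on the newspaper right of the press. It may be absent (None).
- slot_yellow_seat (a point): Where the yellow block's centre is when home in the yellow slot (12 mm above the slot floor, 20 mm above the bench). The slot: a wooden pocket with yellow floor and yellow end labels, 62 mm long (its x) by 46 mm (its y), so 4 mm spare all round; rims 5 to 6 mm above its floor. Four such slots, order varying, on a yellow board left of the press. Either end of the block may point either way.
- slot_red_seat (a point): Where the red block's centre is when home in the red slot (12 mm above the slot floor, 20 mm above the bench). The slot: a wooden pocket with red floor and red end labels, 62 mm long (its x) by 46 mm (its y), so 4 mm spare all round; rims 5 to 6 mm above its floor. Four such slots, order varying, on a yellow board left of the press. Either end of the block may point either way.
- slot_blue_seat (a point): Where the blue block's centre is when home in the blue slot (12 mm above the slot floor, 20 mm above the bench). The slot: a wooden pocket with blue floor and blue end labels, 62 mm long (its x) by 46 mm (its y), so 4 mm spare all round; rims 5 to 6 mm above its floor. Four such slots, order varying, on a yellow board left of the press. Either end of the block may point either way.
- slot_black_seat (a point): Where the black block's centre is when home in the black slot (12 mm above the slot floor, 20 mm above the bench). The slot: a wooden pocket with black floor and black end labels, 62 mm long (its x) by 46 mm (its y), so 4 mm spare all round; rims 5 to 6 mm above its floor. Four such slots, order varying, on a yellow board left of the press. Either end of the block may point either way.
- nest_seat (a point): Where a block's centre is when in the press's nest (12 mm above its floor, 24 mm above the bench). The nest is framed by aluminium rims 5 to 6 mm high, 60 mm long (its x) by 44 mm (its y), so 3 mm spare all round. Its x axis points from the nest to the clamp's pivot, away from the robot; z up. Either end of the block may point either way.
- clamp_pivot (a point): Middle of the clamp's hinge pin, 85 mm from nest_seat along the nest's x and 70 mm above the bench, between two steel plates. Same axes as the nest; the hinge axis is its y.
- clamp_grip (a point): Middle of the clamp's red round handle (18 mm diameter, 66 mm long, lying along the hinge axis), 145 mm from the hinge and 53 mm to the +y side of the steel arm's centre line, so it can be pinched from above on its own. The arm's rubber foot sits 85 mm from the hinge. Turns with the arm.
- clamp (a joint): Clamp arm angle, rad: 0 = level, pointing from the hinge towards the robot, foot just on a block in the nest (-0.08 with the nest empty); grows as it swings up and back; 2.1 = fully back at its stop, 30 degrees past upright. An over-centre spring (crest near 1.05, at most some 5 N at the handle) drives it to the nearer end and holds it there, pressing a block with some 8 N. Starts down.
- graver_a: A small graver, mushroom wooden handle and steel shaft, 115 mm long, lying beyond the newspaper; not part of the job. Origin at its underside.
- graver_b: A second such graver, lying at the right of the newspaper; not part of the job. Origin at its underside.
- slipstone: A small grey slip stone, 45 x 14 x 8 mm, lying among the blocks; not part of the job. Origin at its underside.
- eraser: A white eraser, 45 x 22 x 13 mm, at the far edge of the newspaper; not part of the job. Origin at its underside.
- cutter: A yellow cutter knife, 140 mm long, 16 mm high, beyond the press; not part of the job. Origin at its underside.
- jar: An amber glass jar with a black lid, 56 mm diameter, 70 mm high, beyond the newspaper; not part of the job. Origin at its underside.
Things that resemble listed ones, but are neither listed nor needed, are in the scene too. Leave any white look-alike of the part that bears block_yellow_mid alone.

How it is judged:
By the outcome, as a careful person would: the job done as asked, in the order asked, and still so for the second after the job is handed in, with the robot touching nothing.
Of block_yellow, block_red, block_blue, block_black only 2 to 3 are there at a start; the rules pass over those that are not, and their reading is None.
At some moment in a run one of block_yellow, block_red, block_blue, block_black may be knocked a few centimetres aside while the robot is not near it.
It also fails if it takes over 210 s, if anything falls off the work surface, if the arm or the gripper's body presses on something with over 40 N, if the wrist force passes 120 N, or if a joint passes its speed limit or range.

## Robot

A 6-joint arm with a two-finger parallel gripper is mounted at the origin on the work surface. World frame = base frame: x ahead of the robot, y to its left, z up, the work surface at z = 0. Lengths are in mm, angles in rad, forces in N, time in s.
With the tool pointing down it reaches from about 275 to 1000 mm from the base axis. Payload 8.4 kg.
Tool frame: the origin (TCP) lies midway between the tips of the shut fingers; the grasp point (between the pads) lies 19 mm behind it (r.grip_point_offset is the distance from the TCP to the grasp point, in mm); z points along the fingers, y is the line along which they close (so a half turn about z gives the same grasp; the last joint's range is limited). The gripper opens to 85 mm and grips with 20 to 120 N. Pads are 22 mm wide; open, the fingers measure 114 mm over their backs; the gripper's body (76 mm by 85 mm) begins 54 mm behind the grasp point. The pads swing forward as they close: fully open they stand 13 mm farther back than shut.
Start: joints at [-1.172, 0.353, 1.633, -0, 1.155, -0.002], TCP at [243.846, -575.471, 231.281] pointing down, gripper open.
Joint ranges: [-2.63, 2.63], [-0.92, 2.1], [0.06, 2.66], [-1.3, 4.44], [0, 2.69], [-3.02, 3.02]. Speed limits (rad/s): [2.22, 2.22, 2.79, 3.14, 3.14, 3.14].

## Interface

Orientations are given as [roll, pitch, yaw] about the fixed x, y, z axes, in that order (R = Rz(yaw) Ry(pitch) Rx(roll)).
In Python, from rig import r gives the robot as it stands. The module is installed in compiled form; this text tells all that it offers.
- The arm moves only by the shell command python3 -m creep 'ROWS' [FORCE]. ROWS is text: rows parted by semicolons, each of 7 numbers parted by spaces: the turn, a rotation vector about the tool's x, y, z in degrees, then the shift along the tool's x, y, z in m, then the closure in counts, from 0 (fully open) to 255 (shut). A call has 1 to 8 rows; each row is the pose to reach, as a shift and turn from the pose commanded when the call began, along the tool's axes at that moment; what a row does not reach only later rows make up. A row lasts 1/8 s, in which the tool goes at most 62.5 mm and 10.7 degrees, less where a joint would pass 70% of its speed; a pose out of reach is approached as far as the arm can. A call with a gripper value outside its range is refused whole. The fingers move at their own pace and stop on an object; FORCE is the grip in N (left out, the last holds). Time passes only in rows, so rows that repeat a pose let the fingers close. It gives the time, the measured TCP pose, the force, the opening and the grip force at its end, in the units of the state.
- r.sense(): the state, without advancing time (a new reading comes with each control period).
- r.grab_frame(name): name is "scene" or "top"; returns a dict with "img" (480x640x3 uint8, red, green, blue), "range_z" (480x640 float32, mm along the optical axis (not along the pixel's ray), 0 where there is no reading), "K" (3x3 intrinsics, pixels), "world_from_camera" (4x4, takes a point from camera to world coordinates). Camera axes: x right, y up, looking along -z (the intrinsics and any distortion apply to the point x, -y, -z); pixel columns grow to the right and rows downward; lengths in mm; the calibration is good to about 2 mm. A picture is of the moment at which its call begins.
- r.sign_off(): hands the job in; it is judged then, once.
The state is a dict: "clock": time; "qpos": joint angles; "qvel": joint speeds; "joint_efforts": joint torques, N m; "eef_pos": TCP position; "tcp_rot": TCP orientation; "contact_force": force on the tool from outside, world axes, zero at the start; "wrist_torque": the same for the moment, N m; "opening": opening from 0.0 (shut) to 1.0 (fully open); "grasp_force": force on a finger pad.
Only numpy, scipy, OpenCV 4.12 (cv2) and the standard library are available. Lean on these libraries where they do the work, as an engineer would, in place of code of your own. Each camera call takes 0.05 s, during which the arm holds its last target. There are 200 camera calls.

## Working session

There is one attempt and no reset: what is moved stays moved. The work goes in short steps, Python scripts to look and compute and a shell command to move; the robot and the scene stay as the last step left them, time stands still between calls to the robot, and variables do not carry over. Pictures are saved under pics/ and viewed, at most 14 in all, crops included, and the job is handed in when it is done.

```bash
mkdir -p pics
python3 - <<'E'
from rig import r
import cv2,pickle
s=r.sense();print({k:s[k] for k in('clock','eef_pos','tcp_rot','contact_force','opening')})
for n in('scene','top'):
    f=r.grab_frame(n);pickle.dump(f,open(n+'.pkl','wb'));cv2.imwrite(f'pics/{n}0.png',f['img'][:,:,::-1]);print(n,f['K'].tolist(),f['world_from_camera'].round(3).tolist(),[k for k in f])
E
```

```text
{'clock': 0.0, 'eef_pos': array([ 243.64024511, -575.0436699 ,  230.54346776]), 'tcp_rot': array([-3.14020295e+00,  8.10545945e-06,  4.00743141e-01]), 'contact_force': array([-0.11621584, -0.00158131,  0.12021806]), 'opening': 1.0014312889490207}
scene [[453.30092110235387, 0.0, 325.79914066832606], [0.0, 453.30092110235387, 238.4120543026578], [0.0, 0.0, 1.0]] [[0.704, -0.558, 0.44, 945.165], [0.711, 0.542, -0.448, -481.534], [0.011, 0.628, 0.778, 811.33], [0.0, 0.0, 0.0, 1.0]] ['img', 'range_z', 'K', 'world_from_camera']
top [[475.68407051734295, 0.0, 326.8818623271629], [0.0, 475.68407051734295, 244.01485337113954], [0.0, 0.0, 1.0]] [[-0.008, 0.991, -0.136, 351.415], [-1.0, -0.006, 0.014, -40.278], [0.013, 0.136, 0.991, 1273.622], [0.0, 0.0, 0.0, 1.0]] ['img', 'range_z', 'K', 'world_from_camera']
```

View pics/top0.png

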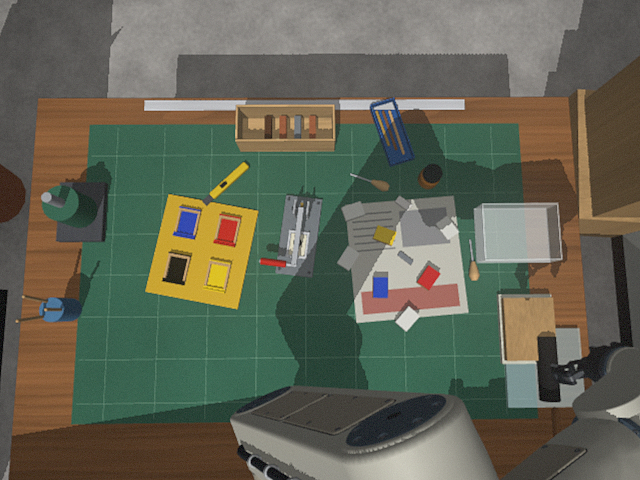

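View pics/scene0.png

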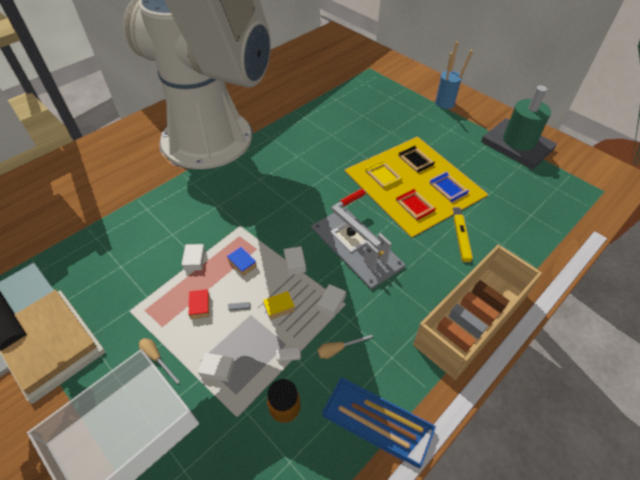

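The top view shows three blocks on the newspaper: yellow (386,235), red (428,276) and blue (380,285). There is no black block, and the white one at (407,318) is the look-alike. The slots are blue (187,222), red (228,229), black (176,268) and yellow (217,276). The press is near (298,240) with its red handle at (272,262).

```bash
cat > h.py <<'E'
import numpy as np,cv2,pickle
from rig import r
def grab(n):
    f=r.grab_frame(n);pickle.dump(f,open(n+'.pkl','wb'));return f
def load(n): return pickle.load(open(n+'.pkl','rb'))
def ray(f,px):
    px=np.atleast_2d(np.asarray(px,float));K=f['K'];M=f['world_from_camera']
    d=np.c_[(px[:,0]-K[0,2])/K[0,0],-(px[:,1]-K[1,2])/K[1,1],-np.ones(len(px))]
    return M[:3,3],d@M[:3,:3].T
def onz(f,px,z):
    o,d=ray(f,px);return (o+d*((z-o[2])/d[:,2])[:,None])[:,:2]
def proj(f,P):
    P=np.atleast_2d(P);M=f['world_from_camera'];c=(P-M[:3,3])@M[:3,:3];K=f['K']
    return np.c_[K[0,2]+K[0,0]*c[:,0]/-c[:,2],K[1,2]-K[1,1]*c[:,1]/-c[:,2]]
def mask(f,col):
    h=cv2.cvtColor(f['img'],cv2.COLOR_RGB2HSV).astype(int);H,S,V=h[...,0],h[...,1],h[...,2]
    m={'red':((H<8)|(H>172))&(S>150)&(V>70),'blue':(H>105)&(H<130)&(S>130)&(V>60),
       'yellow':(H>22)&(H<33)&(S>170)&(V>90),'black':(V<50)}[col]
    return m.astype(np.uint8)
def blobs(f,col,z,lo=40,hi=3000):
    out=[]
    for c in cv2.findContours(mask(f,col),cv2.RETR_EXTERNAL,cv2.CHAIN_APPROX_NONE)[0]:
        a=cv2.contourArea(c)
        if not lo<a<hi: continue
        w=onz(f,c[:,0],z).astype(np.float32);(x,y),(p,q),an=cv2.minAreaRect(w)
        if p<q: p,q,an=q,p,an+90
        out.append((c[:,0].mean(0).round().astype(int).tolist(),round(x,1),round(y,1),round(p,1),round(q,1),round((an+90)%180-90,1)))
    return out
E
python3 - <<'E'
from h import *
for n in('top','scene'):
    f=load(n);print(n)
    for c in('red','blue','yellow','black'):
        for b in blobs(f,c,24):
            X,Y=b[1:3]
            if 250<X<700 and -400<Y<450: print(c,b)
t=load('top');s=load('scene')
a=cv2.resize(t['img'][185:290,250:350],None,fx=4,fy=4,interpolation=cv2.INTER_CUBIC)
b=cv2.resize(s['img'][180:295,305:415],None,fx=3.65,fy=3.65,interpolation=cv2.INTER_CUBIC)
a=a[:419];b=b[:419]
cv2.imwrite('pics/press.png',np.hstack([a[:,:395],b])[:,:,::-1])
E
```

```text
top
red ([428, 278], 432.6, -323.5, 53.9, 37.4, -35.4)
red ([273, 262], 475.7, 85.3, 66.0, 16.6, 83.3)
red ([226, 233], 557.2, 208.3, 67.1, 55.3, -11.7)
blue ([380, 287], 407.2, -196.1, 50.1, 36.7, -1.4)
blue ([186, 226], 577.8, 315.3, 66.1, 56.8, -11.7)
yellow ([385, 235], 546.8, -211.3, 51.3, 35.8, 68.3)
yellow ([229, 180], 699.1, 204.7, 126.0, 22.2, -46.3)
black ([176, 271], 456.7, 340.2, 66.0, 54.6, -9.9)
scene
red ([198, 302], 437.6, -324.5, 55.6, 37.7, -34.4)
red ([412, 201], 567.1, 200.5, 67.9, 52.4, -11.4)
red ([353, 197], 453.0, 110.2, 68.9, 20.3, 82.3)
blue ([241, 259], 412.7, -198.5, 52.2, 35.1, -2.3)
blue ([448, 187], 594.0, 305.2, 52.5, 35.8, -10.7)
yellow ([278, 303], 551.2, -212.9, 52.8, 39.2, 68.6)
black ([282, 394], 695.0, -328.0, 54.6, 51.3, -16.6)
black ([416, 159], 472.6, 329.7, 48.3, 32.4, -11.5)
```

View pics/press.png

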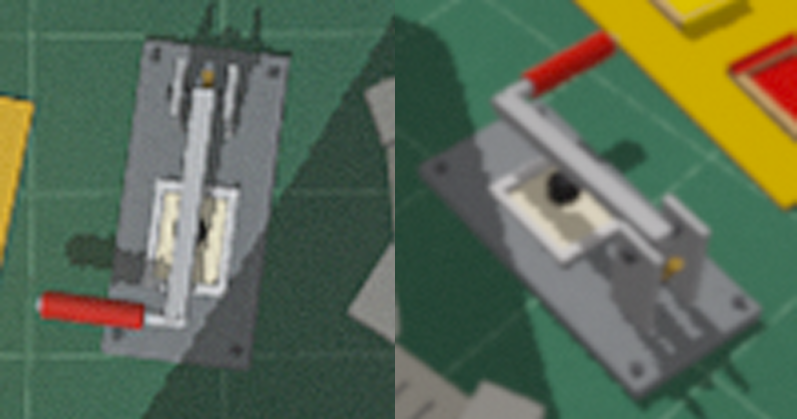

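Run:
```python
from h import *
def pt(f,u,v):
    z=f['range_z'][v-2:v+3,u-2:v and u+3];z=np.median(z[z>0]) if (z>0).any() else np.nan
    o,d=ray(f,[u,v]);return (o+d[0]*z).round(1)
t=load('top');s=load('scene')
for n,a,b in [('red',(428,277),(198,302)),('blue',(380,286),(241,259)),('yel',(386,235),(278,303)),('handle',(272,262),(353,197)),('slotred',(227,232),(413,204)),('mat',(310,350),(330,320))]:
    print(n,pt(t,*a),pt(s,*b))
# triangulate block centres
def tri(c1,c2):
    o1,d1=ray(t,c1);o2,d2=ray(s,c2);d1,d2=d1[0],d2[0]
    k=np.linalg.lstsq(np.c_[d1,-d2],o2-o1,rcond=None)[0];p,q=o1+k[0]*d1,o2+k[1]*d2
    return ((p+q)/2).round(1),np.linalg.norm(p-q).round(1)
def cen(f,c,near):
    m=mask(f,c);n,l,st,ce=cv2.connectedComponentsWithStats(m);i=1+np.argmin(np.linalg.norm(ce[1:]-near,axis=1)+1e3*(st[1:,4]<40));return ce[i],st[i,4]
for n,c,a,b in [('red','red',(428,277),(198,302)),('blue','blue',(380,286),(241,259)),('yel','yellow',(386,235),(278,303)),('handle','red',(272,262),(353,197))]:
    print(n,tri(cen(t,c,a)[0],cen(s,c,b)[0]))
# slots at rim z 13.5 
for f in(t,s):
    for c in('red','blue','black'): print([b for b in blobs(f,c,10) if b[2]>150 and b[1]<650])
```

```text
red [ 433.7 -323.7   22.5] [ 437.3 -325.8   23.4]
blue [ 410.9 -196.3   23. ] [ 412.9 -198.4   23.7]
yel [ 546.4 -215.5   22.8] [ 550.9 -213.1   23.8]
handle [471.8  83.   66.1] [479.3  79.2  64.3]
slotred [559.4 210.3   8. ] [562.6 208.4   9. ]
mat [246.2 -11.5   1. ] [ 642.1 -156.7    1.3]
red (array([ 433.4, -324.6,   17.4]), np.float64(1.5))
blue (array([ 408.2, -197. ,   17.7]), np.float64(2.0))
yel (array([ 548.6, -212.1,   18.8]), np.float64(1.7))
handle (array([473.3,  83.7,  57.8]), np.float64(3.5))
[([226, 233], 559.5, 211.1, 67.9, 55.9, -11.7)]
[([186, 226], 580.4, 319.3, 66.9, 57.5, -11.7)]
[([243, 453], -5.3, 158.5, 37.1, 21.8, 43.1), ([2, 332], 298.2, 782.3, 222.8, 18.1, 4.8), ([176, 271], 457.9, 344.5, 66.8, 55.2, -9.9), ([85, 204], 638.5, 600.0, 98.6, 55.0, 56.4), ([104, 211], 617.6, 539.7, 156.4, 11.4, 2.0)]
[([412, 201], 560.4, 212.7, 69.1, 53.3, -11.4)]
[([448, 187], 587.7, 319.2, 53.5, 36.4, -10.7)]
[([416, 159], 464.2, 344.2, 49.1, 33.0, -11.5), ([512, 154], 625.9, 540.5, 159.7, 44.8, 11.3)]
```

```bash
cat >> h.py <<'E'
def plan(*wps):
    """waypoints (X,Y,Z,yawdeg), tool down: print turn/shift of each successive call"""
    s=r.sense();p=np.array(s['eef_pos']);y=np.degrees(s['tcp_rot'][2])
    print('at',p.round(1),'yaw',round(y,1),'t',round(s['clock'],1))
    for w in wps:
        d=np.array(w[:3],float)-p;a=np.radians(y);t=-((w[3]-y+180)%360-180)
        print('0 0 %.1f  %.4f %.4f %.4f'%(t,*(np.array([np.cos(a)*d[0]+np.sin(a)*d[1],np.sin(a)*d[0]-np.cos(a)*d[1],-d[2]])/1000)))
        p=np.array(w[:3],float);y=w[3]
E
python3 - <<'E'
from h import *
for n in('top','scene'):
    f=load(n);print([b for b in blobs(f,'red',58) if abs(b[2]-83)<40])
plan((474,89,140,83),(474,89,40,83))
E
```

```text
[([273, 262], 472.3, 81.9, 64.2, 16.2, 83.2)]
[([353, 197], 474.2, 84.7, 65.9, 19.4, 82.3)]
at [ 243.7 -575.1  230.6] yaw 23.0 t 0.1
0 0 -60.0  0.4712 -0.5216 0.0906
0 0 0.0  0.0000 0.0000 0.1000
```

```bash
python3 -m creep '0 0 -60 0.24 -0.26 0 0;0 0 -60 0.24 -0.26 0 0;0 0 -60 0.24 -0.26 0 0;0 0 -60 0.24 -0.26 0 0;0 0 -60 0.24 -0.26 0 0;0 0 -60 0.24 -0.26 0 0;0 0 -60 0.24 -0.26 0 0;0 0 -60 0.24 -0.26 0 0' 40
python3 - <<'E'
from h import *
plan((474,89,140,83),(474,89,40,83))
E
```

```text
clock: 1.1
eef_pos: [363.4, -242.7, 231.3]
tcp_rot: [-3.142, 0.0, 1.448]
contact_force: [-0.0, 0.2, 0.1]
opening: 1.004
grasp_force: 0.0
at [ 363.4 -242.7  231.3] yaw 82.9 t 1.1
0 0 -0.1  0.3428 0.0690 0.0913
0 0 0.0  0.0000 0.0000 0.1000
```

```bash
python3 -m creep '0 0 0 0.343 0.069 0.091 0;0 0 0 0.343 0.069 0.091 0;0 0 0 0.343 0.069 0.091 0;0 0 0 0.343 0.069 0.091 0;0 0 0 0.343 0.069 0.091 0;0 0 0 0.343 0.069 0.091 0;0 0 0 0.343 0.069 0.091 0;0 0 0 0.343 0.069 0.091 0' >/dev/null; python3 -m creep '0 0 0 0 0 0.04 0;0 0 0 0 0 0.07 0;0 0 0 0 0 0.09 0;0 0 0 0 0 0.1 0;0 0 0 0 0 0.1 255;0 0 0 0 0 0.1 255;0 0 0 0 0 0.1 255;0 0 0 0 0 0.1 255'; python3 -m creep '0 0 0 0 0 0 255;0 0 0 0 0 0 255;0 0 0 0 0 0 255;0 0 0 0 0 0 255'
python3 - <<'E'
from h import *
f=grab('scene');cv2.imwrite('pics/grip.png',cv2.resize(f['img'][60:300,230:550],(800,600))[:,:,::-1])
E
```

```text
clock: 3.1
eef_pos: [476.2, 89.5, 41.2]
tcp_rot: [3.137, -0.001, 1.449]
contact_force: [3.1, -4.0, -0.5]
opening: 0.197
grasp_force: 39.3
clock: 3.6
eef_pos: [476.2, 89.5, 41.2]
tcp_rot: [3.137, -0.001, 1.448]
contact_force: [5.7, -3.8, 1.0]
opening: 0.196
grasp_force: 39.3
```

View pics/grip.png

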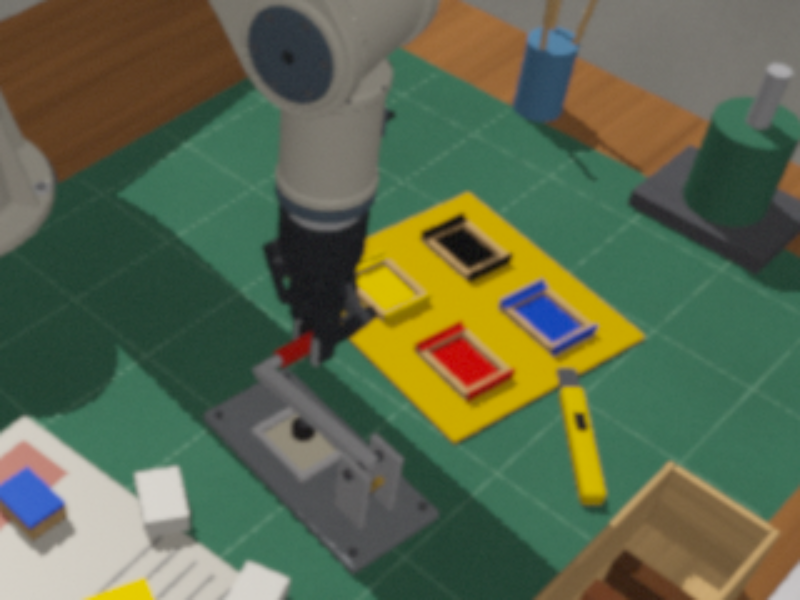

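```bash
python3 -m creep '0 0 0 0 0.002 -0.026 255;0 0 0 0 0.006 -0.0475 255;0 0 0 0 0.013 -0.068 255;0 0 0 0 0.023 -0.0875 255;0 0 0 0 0.0355 -0.105 255;0 0 0 0 0.051 -0.1205 255;0 0 0 0 0.068 -0.1335 255;0 0 0 0 0.068 -0.1335 255' 25; python3 -m creep '0 0 0 0 0.019 -0.0105 255;0 0 0 0 0.0395 -0.0175 255;0 0 0 0 0.061 -0.022 255;0 0 0 0 0.0825 -0.023 255;0 0 0 0 0.104 -0.0205 255;0 0 0 0 0.125 -0.015 255;0 0 0 0 0.141 -0.0085 255;0 0 0 0 0.1505 -0.003 255'
```

```text
clock: 4.65
eef_pos: [534.8, 81.8, 176.1]
tcp_rot: [-3.128, 0.001, 1.447]
contact_force: [-36.0, 3.1, 44.0]
opening: 0.193
grasp_force: 38.7
clock: 5.65
eef_pos: [691.0, 61.1, 176.5]
tcp_rot: [-3.141, 0.002, 1.448]
contact_force: [-0.6, -7.1, -2.2]
opening: 0.195
grasp_force: 40.6
```

```bash
python3 -m creep '0 0 0 0 0 0 0;0 0 0 0 0 0 0;0 0 0 0 0 0 0;0 0 0 0 0 -0.04 0;0 0 0 0 0 -0.08 0;0 0 0 0 0 -0.08 0;0 0 0 0 0 -0.08 0'; python3 -m creep '0 0 0 -0.25 -0.2 -0.02 0;0 0 0 -0.25 -0.2 -0.02 0;0 0 0 -0.25 -0.2 -0.02 0;0 0 0 -0.25 -0.2 -0.02 0;0 0 0 -0.25 -0.2 -0.02 0;0 0 0 -0.25 -0.2 -0.02 0;0 0 0 -0.25 -0.2 -0.02 0;0 0 0 -0.25 -0.2 -0.02 0';  python3 - <<'E'
from h import *
t=grab('top');s=grab('scene')
a=cv2.resize(t['img'][175:290,245:345],None,fx=4,fy=4,interpolation=cv2.INTER_CUBIC)
b=cv2.resize(s['img'][170:285,300:400],None,fx=4,fy=4,interpolation=cv2.INTER_CUBIC)
cv2.imwrite('pics/nest.png',np.hstack([a,b])[:,:,::-1])
for f in(t,s):print(proj(f,[527,22,12]),[b for c in('yellow','red','blue') for b in blobs(f,c,22) if b[2]<-100])
E
```

```text
clock: 6.52
eef_pos: [690.3, 62.9, 256.6]
tcp_rot: [-3.141, -0.0, 1.448]
contact_force: [-0.4, -0.4, -1.2]
opening: 1.0
grasp_force: 0.0
clock: 7.52
eef_pos: [462.3, -160.1, 276.2]
tcp_rot: [-3.141, -0.001, 1.449]
contact_force: [0.1, 0.3, 1.1]
opening: 0.999
grasp_force: 0.0
[[297.03524568 243.31262254]] [([381, 293], 394.0, -196.1, 37.1, 23.5, 89.6), ([394, 135], 826.8, -242.9, 157.1, 68.5, 16.5), ([377, 115], 875.6, -198.1, 99.2, 37.7, -6.2)]
[[349.76137047 236.53306943]] [([278, 303], 550.4, -212.5, 52.6, 39.1, 68.6), ([198, 302], 436.2, -324.1, 55.4, 37.8, -34.4), ([241, 259], 411.3, -197.7, 52.3, 35.1, -2.3)]
```

View pics/nest.png

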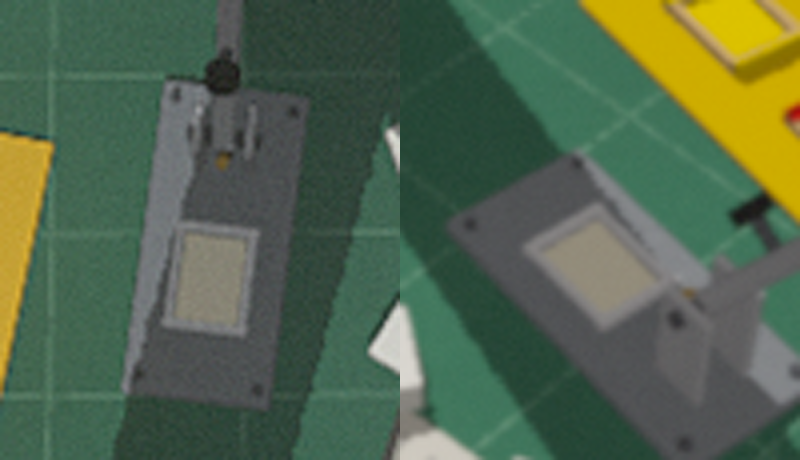

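Run:
```python
from h import *
s=load('scene');t=load('top')
for f,c in((t,(297,245)),(s,(350,236))):
    h=cv2.cvtColor(f['img'],cv2.COLOR_RGB2HSV).astype(int);ref=f['img'][c[1],c[0]].astype(int);print(ref)
    m=(np.abs(f['img'].astype(int)-ref).max(2)<22).astype(np.uint8)
    n,l,st,ce=cv2.connectedComponentsWithStats(m,connectivity=4);i=l[c[1],c[0]]
    k=cv2.findContours((l==i).astype(np.uint8),cv2.RETR_EXTERNAL,cv2.CHAIN_APPROX_NONE)[0][0][:,0]
    print(ce[i],st[i],cv2.minAreaRect(onz(f,k,12).astype(np.float32)))
plan((551,-213,80,68.5),(551,-213,5,68.5))
```

```text
[136 132 117]
[297.30472103 244.52575107] [286 229  24  30 466] ((526.0643310546875, 23.61627197265625), (57.42027282714844, 71.58856201171875), 80.85494232177734)
[147 140 122]
[353.04658385 235.25931677] [332 213  45  38 644] ((521.6651000976562, 33.40668487548828), (69.52562713623047, 100.44135284423828), 82.6205062866211)
at [ 462.3 -160.   276.3] yaw 83.0 t 7.6
0 0 14.5  -0.0419 0.0944 0.1963
0 0 -0.0  0.0000 0.0000 0.0750
```

```bash
python3 -m creep '0 0 14.5 -0.042 0.094 0.196 0;0 0 14.5 -0.042 0.094 0.196 0;0 0 14.5 -0.042 0.094 0.196 0;0 0 14.5 -0.042 0.094 0.196 0;0 0 14.5 -0.042 0.094 0.196 0;0 0 14.5 -0.042 0.094 0.196 0' 40 >/dev/null;  python3 -m creep '0 0 0 0 0 0.025 0;0 0 0 0 0 0.05 0;0 0 0 0 0 0.07 0;0 0 0 0 0 0.075 0;0 0 0 0 0 0.075 255;0 0 0 0 0 0.075 255;0 0 0 0 0 0.075 255;0 0 0 0 0 0.075 255'; python3 -m creep '0 0 0 0 0 0 255;0 0 0 0 0 0 255;0 0 0 0 0 0 255'
python3 - <<'E'
from h import *
f=grab('scene');cv2.imwrite('pics/gy.png',cv2.resize(f['img'][200:340,180:370],(760,560))[:,:,::-1])
plan((551,-213,120,68.5),(527,21.5,120,-7),(527,21.5,18,-7))
E
```

```text
clock: 9.38
eef_pos: [550.4, -214.3, 6.7]
tcp_rot: [3.14, -0.0, 1.195]
contact_force: [-0.2, -0.3, 7.1]
opening: 0.439
grasp_force: 40.9
clock: 9.75
eef_pos: [550.4, -214.3, 6.7]
tcp_rot: [3.14, -0.0, 1.195]
contact_force: [-1.9, -0.0, 6.2]
opening: 0.438
grasp_force: 40.9
at [ 550.4 -214.3    6.7] yaw 68.5 t 9.8
0 0 -0.0  0.0015 0.0001 -0.1133
0 0 75.5  0.2094 -0.1083 -0.0000
0 0 0.0  0.0000 -0.0000 0.1020
```

View pics/gy.png

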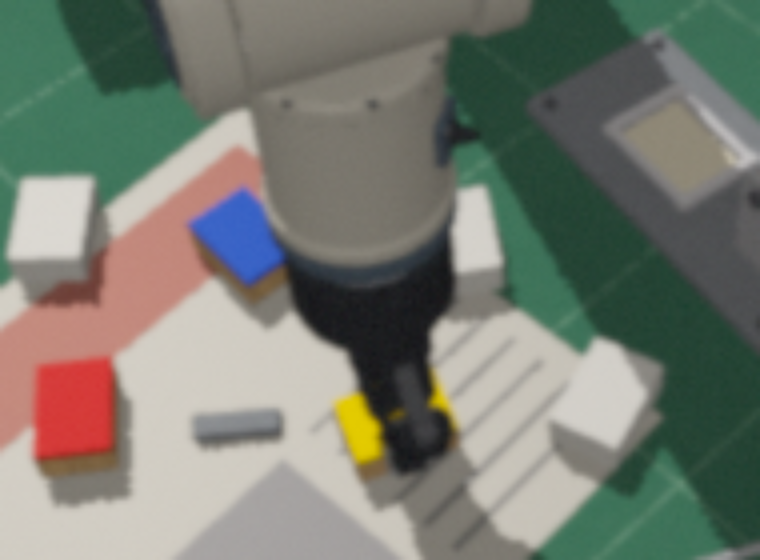

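```bash
python3 -m creep '0 0 0 0.001 0 -0.03 255;0 0 0 0.001 0 -0.08 255;0 0 0 0.001 0 -0.115 255;0 0 0 0.001 0 -0.115 255' >/dev/null;  python3 -m creep '0 0 75.5 0.209 -0.108 0 255;0 0 75.5 0.209 -0.108 0 255;0 0 75.5 0.209 -0.108 0 255;0 0 75.5 0.209 -0.108 0 255;0 0 75.5 0.209 -0.108 0 255;0 0 75.5 0.209 -0.108 0 255;0 0 75.5 0.209 -0.108 0 255;0 0 75.5 0.209 -0.108 0 255'
python3 - <<'E'
from h import *
for n in('top','scene'):
    f=grab(n);print([b for b in blobs(f,'yellow',134,20) if abs(b[2]-21)<60 and abs(b[1]-527)<70], proj(f,[527,21.5,134]))
cv2.imwrite('pics/hold.png',cv2.resize(f['img'][120:260,270:460],(760,560))[:,:,::-1])
plan((527,21.5,60,-7),(527,21.5,19,-7))
E
```

```text
clock: 11.3
eef_pos: [525.6, 21.0, 119.6]
tcp_rot: [3.141, 0.002, -0.126]
contact_force: [-0.3, -0.5, -0.7]
opening: 0.437
grasp_force: 40.5
[] [[294.75685237 236.38207629]]
[([356, 201], 530.1, 21.5, 51.7, 39.1, -10.6)] [[352.69254007 199.37972155]]
at [525.6  20.9 119.7] yaw -7.1 t 11.4
0 0 -0.1  0.0013 -0.0008 0.0597
0 0 0.0  0.0000 -0.0000 0.0410
```

View pics/hold.png

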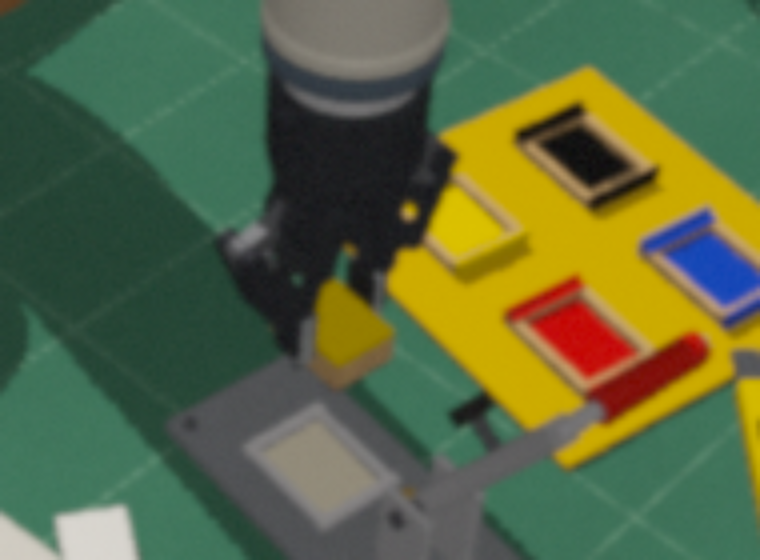

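Run:
```python
from h import *
f=load('scene')
m=mask(f,'yellow');n,l,st,ce=cv2.connectedComponentsWithStats(m);i=l[201,356];k=cv2.findContours((l==i).astype(np.uint8),cv2.RETR_EXTERNAL,cv2.CHAIN_APPROX_NONE)[0][0]
a=np.radians(-7);u=np.array([np.cos(a),np.sin(a)]);v=np.array([-u[1],u[0]])
w=onz(f,k[:,0],137.5)-[525.6,20.9]
U,V=w@u,w@v
print('far edge u',np.sort(U)[-8:].round(1),'v range',V.min().round(1),V.max().round(1))
for q in np.argsort(U)[-14:]: print(k[q,0],U[q].round(1),V[q].round(1))
```

```text
far edge u [31.  31.2 31.4 31.4 31.6 31.7 31.9 32.1] v range -21.6 19.5
[366 204] 30.2 11.8
[354 211] 30.2 -20.2
[361 207] 30.3 -1.8
[356 210] 30.5 -15.2
[363 206] 30.7 3.2
[358 209] 30.9 -10.2
[365 205] 31.0 8.3
[360 208] 31.2 -5.2
[367 204] 31.4 13.4
[355 211] 31.4 -18.6
[362 207] 31.6 -0.2
[357 210] 31.7 -13.6
[364 206] 31.9 4.9
[359 209] 32.1 -8.6
```

```bash
python3 -m creep '0 0 0 -0.001 -0.001 0.04 255;0 0 0 -0.001 -0.001 0.07 255;0 0 0 -0.001 -0.001 0.088 255;0 0 0 -0.001 -0.001 0.09 255;0 0 0 -0.001 -0.001 0.09 255'
python3 - <<'E'
from h import *
f=grab('scene');t=grab('top')
cv2.imwrite('pics/low.png',cv2.resize(f['img'][185:275,300:420],(800,600),interpolation=cv2.INTER_CUBIC)[:,:,::-1])
E
```

```text
clock: 12.02
eef_pos: [526.0, 22.1, 31.3]
tcp_rot: [-3.141, -0.001, -0.123]
contact_force: [0.3, 0.6, -0.8]
opening: 0.43
grasp_force: 40.4
```

View pics/low.png

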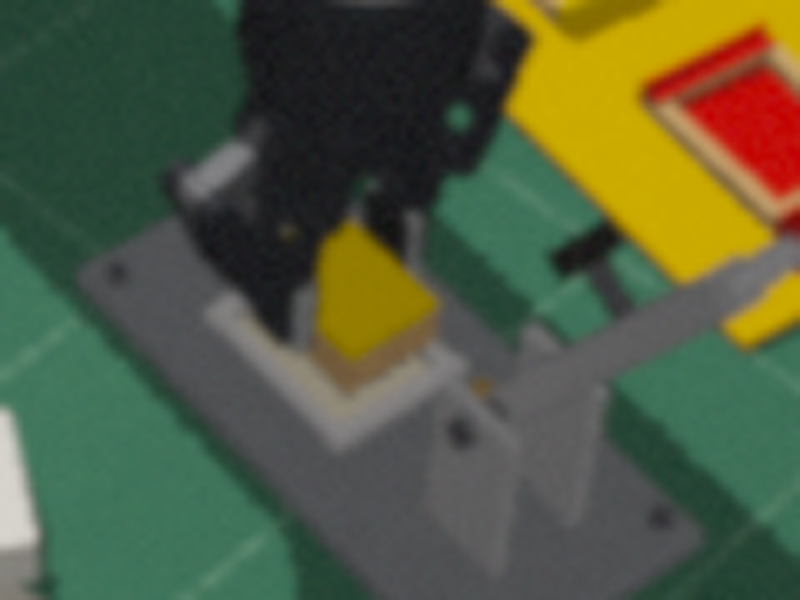

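Run:
```python
from h import *
f=load('scene')
a=np.radians(-7);u=np.array([np.cos(a),np.sin(a)]);v=np.array([-u[1],u[0]])
g=lambda c,z:((onz(f,[300+c[0]/6.667,185+c[1]/6.667],z)[0]-[526,22.1])@np.c_[u,v]).round(1)
print('block far -y, far +y bottom',g((350,392),25.6),g((438,335),25.6),'top',g((350,358),49.6),g((440,303),49.6))
print('rim inner top far -y,+y',g((342,422),17.5),g((445,352),17.5),'outer',g((340,450),17.5),g((468,365),17.5),'near outer -y',g((207,312),17.5))
```

```text
block far -y, far +y bottom [ 28.7 -16. ] [27.9 23.3] top [ 31.6 -20.2] [31.7 18.3]
rim inner top far -y,+y [ 32.2 -21.8] [30.3 25.1] outer [ 40.8 -29.8] [39.3 27.6] near outer -y [-32.2 -28.2]
```

```bash
python3 -m creep '0 0 0 0.0005 0 0.006 255;0 0 0 0.0005 0 0.009 255;0 0 0 0.0005 0 0.012 255;0 0 0 0.0005 0 0.012 255'
python3 - <<'E'
from h import *
f=grab('scene')
cv2.imwrite('pics/in.png',cv2.resize(f['img'][185:275,300:420],(800,600),interpolation=cv2.INTER_CUBIC)[:,:,::-1])
E
```

```text
clock: 12.62
eef_pos: [526.0, 22.0, 18.7]
tcp_rot: [3.142, 0.0, -0.123]
contact_force: [-0.5, -0.2, 1.7]
opening: 0.434
grasp_force: 40.6
```

View pics/in.png

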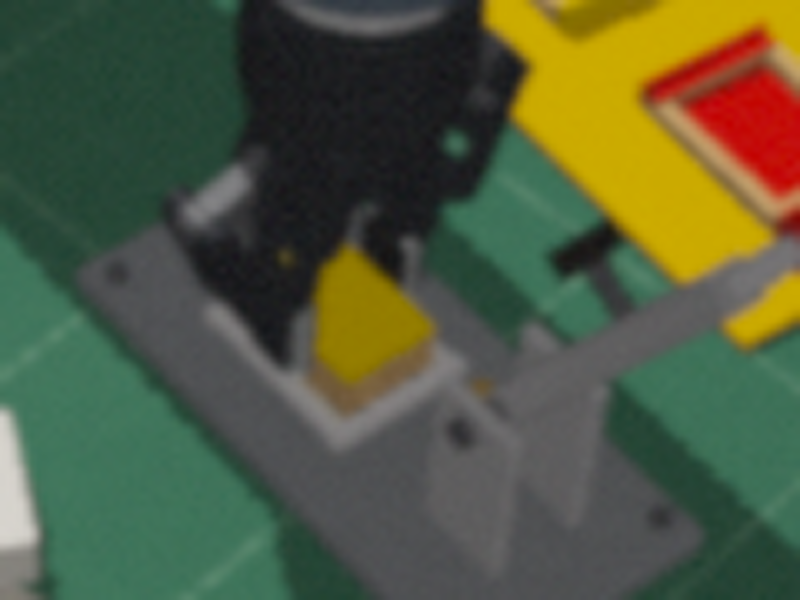

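```bash
python3 -m creep '0 0 0 0 0 0 0;0 0 0 0 0 0 0;0 0 0 0 0 0 0;0 0 0 0 0 -0.02 0;0 0 0 0 0 -0.06 0;0 0 0 0 0 -0.12 0;0 0 0 0 0 -0.18 0;0 0 0 0 0 -0.24 0' >/dev/null; python3 -m creep '0 0 0 0 0 0 0'
python3 - <<'E'
from h import *
f=grab('scene');print([b for b in blobs(f,'yellow',36,20) if abs(b[2]-21)<60 and abs(b[1]-527)<70])
plan((690.5,62.5,256,83),(690.5,62.5,177,83))
E
```

```text
clock: 13.8
eef_pos: [528.8, 22.1, 263.8]
tcp_rot: [-3.14, -0.009, -0.123]
contact_force: [0.6, 0.7, -1.4]
opening: 1.001
grasp_force: 0.0
[([350, 231], 529.3, 20.6, 55.8, 40.0, -6.6)]
at [527.2  22.  260.9] yaw -7.0 t 13.8
0 0 -90.0  0.1571 -0.0602 0.0049
0 0 0.0  0.0000 0.0000 0.0790
```

```bash
python3 -m creep '0 0 -90 0.157 -0.06 0.004 0;0 0 -90 0.157 -0.06 0.004 0;0 0 -90 0.157 -0.06 0.004 0;0 0 -90 0.157 -0.06 0.004 0;0 0 -90 0.157 -0.06 0.004 0;0 0 -90 0.157 -0.06 0.004 0;0 0 -90 0.157 -0.06 0.004 0;0 0 -90 0.157 -0.06 0.004 0' 25 >/dev/null; python3 -m creep '0 0 -6.5 0 0 0 0;0 0 -6.5 0 0 0 0'
python3 - <<'E'
from h import *
plan((690.5,62.5,256,83),(690.5,62.5,177,83))
E
```

```text
clock: 15.1
eef_pos: [688.2, 62.2, 252.4]
tcp_rot: [-3.138, 0.001, 1.49]
contact_force: [0.1, -0.4, 0.4]
opening: 0.997
grasp_force: 0.0
at [688.2  62.2 252.4] yaw 85.4 t 15.1
0 0 2.4  0.0005 0.0022 -0.0036
0 0 0.0  0.0000 0.0000 0.0790
```

```bash
python3 -m creep '0 0 2.4 0.0005 0.002 0.02 0;0 0 2.4 0.0005 0.002 0.05 0;0 0 2.4 0.0005 0.002 0.07 0;0 0 2.4 0.0005 0.002 0.0755 0;0 0 2.4 0.0005 0.002 0.0755 255;0 0 2.4 0.0005 0.002 0.0755 255;0 0 2.4 0.0005 0.002 0.0755 255;0 0 2.4 0.0005 0.002 0.0755 255' 22;python3 -m creep '0 0 0 0 0 0 255;0 0 0 0 0 0 255'; python3 -m creep '0 0 0 0 -0.0195 -0.0095 255;0 0 0 0 -0.047 -0.0175 255;0 0 0 0 -0.069 -0.0195 255;0 0 0 0 -0.069 -0.0195 255'
```

```text
clock: 16.1
eef_pos: [692.0, 62.6, 180.1]
tcp_rot: [3.139, -0.0, 1.449]
contact_force: [4.2, -0.9, -4.4]
opening: 0.197
grasp_force: 23.1
clock: 16.35
eef_pos: [692.1, 62.6, 179.9]
tcp_rot: [3.139, -0.0, 1.449]
contact_force: [4.4, -1.5, 2.5]
opening: 0.201
grasp_force: 23.5
clock: 16.85
eef_pos: [623.5, 71.7, 201.3]
tcp_rot: [3.137, -0.002, 1.449]
contact_force: [2.3, -0.0, 10.0]
opening: 0.198
grasp_force: 23.5
```

```bash
python3 -m creep '0 0 0 0 -0.0215 0 255;0 0 0 0 -0.043 0.003 255;0 0 0 0 -0.0635 0.01 255;0 0 0 0 -0.083 0.02 255;0 0 0 0 -0.083 0.02 255'
```

```text
clock: 17.48
eef_pos: [538.2, 82.2, 178.0]
tcp_rot: [-3.139, -0.001, 1.449]
contact_force: [-1.3, 4.7, 1.2]
opening: 0.196
grasp_force: 23.1
```

```bash
python3 -m creep '0 0 0 0 -0.017 0.013 255;0 0 0 0 -0.032 0.0285 255;0 0 0 0 -0.044 0.046 255;0 0 0 0 -0.053 0.0655 255;0 0 0 0 -0.053 0.0655 255'; python3 -m creep '0 0 0 0 -0.006 0.0205 255;0 0 0 0 -0.009 0.042 255;0 0 0 0 -0.01 0.0565 255;0 0 0 0 -0.01 0.0565 255'
```

```text
clock: 18.1
eef_pos: [485.7, 88.3, 111.7]
tcp_rot: [-3.138, -0.0, 1.448]
contact_force: [-0.7, 6.6, -5.2]
opening: 0.202
grasp_force: 22.8
clock: 18.6
eef_pos: [475.6, 89.1, 55.5]
tcp_rot: [-3.137, 0.0, 1.448]
contact_force: [-2.2, 5.5, -5.3]
opening: 0.199
grasp_force: 24.8
```

```bash
python3 -m creep '0 0 0 0 0 0.002 0;0 0 0 0 0 0.002 0;0 0 0 0 0 0.002 0;0 0 0 0 0 0.002 0;0 0 0 0 0 0.002 0;0 0 0 0 0 0.002 0;0 0 0 0 0 0.002 0;0 0 0 0 0 0.002 0';python3 -m creep '0 0 0 0 0 0 0;0 0 0 0 0 0 0;0 0 0 0 0 0 0;0 0 0 0 0 0 0;0 0 0 0 0 0 0;0 0 0 0 0 0 0;0 0 0 0 0 0 0;0 0 0 0 0 0 0'
python3 - <<'E'
from h import *
f=grab('scene');cv2.imwrite('pics/press1.png',cv2.resize(f['img'][140:290,280:480],(800,600),interpolation=cv2.INTER_CUBIC)[:,:,::-1])
E
```

```text
clock: 19.6
eef_pos: [477.8, 88.8, 54.8]
tcp_rot: [-3.142, -0.0, 1.449]
contact_force: [-0.5, 0.4, -0.3]
opening: 1.007
grasp_force: 0.0
clock: 20.6
eef_pos: [477.8, 88.8, 54.8]
tcp_rot: [-3.142, 0.0, 1.449]
contact_force: [-0.1, -0.5, 0.4]
opening: 1.001
grasp_force: 0.0
```

View pics/press1.png

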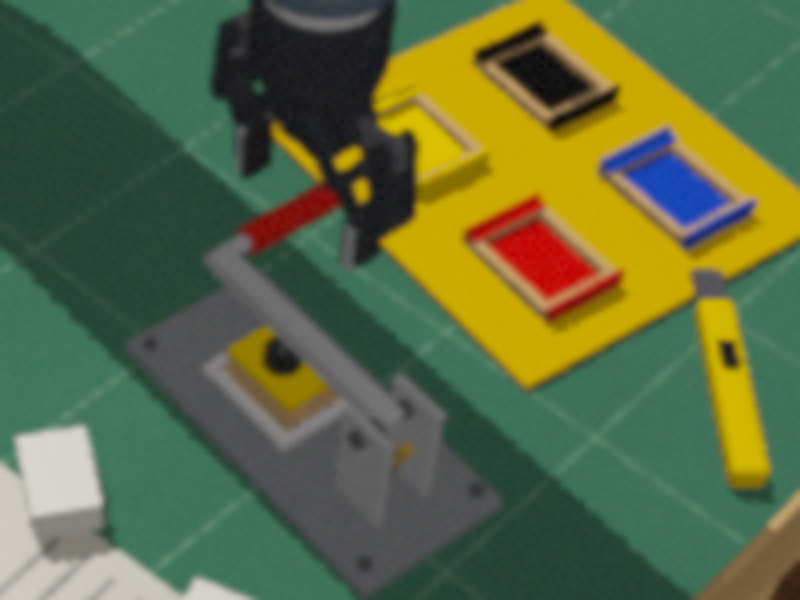

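```bash
python3 -m creep '0 0 0 0 0 0 255;0 0 0 0 0 0 255;0 0 0 0 0 0 255;0 0 0 0 0 0 255;0 0 0 0 0 0 255;0 0 0 0 0 0 255' 22 >/dev/null; python3 -m creep '0 0 0 0 -0.001 -0.0145 255;0 0 0 0 0.002 -0.036 255;0 0 0 0 0.008 -0.0565 255;0 0 0 0 0.017 -0.076 255;0 0 0 0 0.029 -0.0935 255;0 0 0 0 0.044 -0.109 255;0 0 0 0 0.061 -0.122 255;0 0 0 0 0.061 -0.122 255';  python3 -m creep '0 0 0 0 0.0195 -0.01 255;0 0 0 0 0.04 -0.017 255;0 0 0 0 0.0615 -0.02 255;0 0 0 0 0.083 -0.02 255;0 0 0 0 0.105 -0.018 255;0 0 0 0 0.1325 -0.01 255;0 0 0 0 0.151 0 255;0 0 0 0 0.151 0 255'
```

```text
clock: 22.4
eef_pos: [535.1, 81.0, 179.2]
tcp_rot: [-3.134, 0.001, 1.448]
contact_force: [-21.5, -0.4, 26.1]
opening: 0.202
grasp_force: 24.6
clock: 23.4
eef_pos: [691.1, 60.8, 178.0]
tcp_rot: [3.137, 0.002, 1.448]
contact_force: [6.0, -7.9, 0.5]
opening: 0.196
grasp_force: 27.1
```

```bash
python3 -m creep '0 0 0 0 0 0 0;0 0 0 0 0 0 0;0 0 0 0 0 0 0;0 0 0 0 0 -0.04 0;0 0 0 0 0 -0.08 0;0 0 0 0 0 -0.08 0;0 0 0 0 0 -0.08 0' >/dev/null; python3 -m creep '0 0 60 -0.02 -0.16 0 0;0 0 60 -0.02 -0.16 0 0;0 0 60 -0.02 -0.16 0 0;0 0 60 -0.02 -0.16 0 0;0 0 60 -0.02 -0.16 0 0;0 0 60 -0.02 -0.16 0 0;0 0 60 -0.02 -0.16 0 0'
python3 - <<'E'
from h import *
t=grab('top');s=grab('scene')
print([b for b in blobs(s,'yellow',36,20) if abs(b[2]-21)<60 and abs(b[1]-527)<70])
for f in(t,s):
    for c in('red','blue','black'): print(c,[b for b in blobs(f,c,11) if 150<b[2]<400 and 350<b[1]<650])
a=cv2.resize(t['img'][255:300,190:250],(400,300),interpolation=cv2.INTER_CUBIC)
b=cv2.resize(s['img'][155:200,355:415],(400,300),interpolation=cv2.INTER_CUBIC)
cv2.imwrite('pics/slot.png',np.hstack([a,b])[:,:,::-1])
for f in(t,s):print(proj(f,[[438,236,8],[438,236,14]]))
plan((528,21.5,258,-7),(528,21.5,18,-7))
E
```

```text
clock: 25.15
eef_pos: [526.2, 62.6, 255.6]
tcp_rot: [-3.141, 0.002, 0.402]
contact_force: [-0.6, -0.1, -0.4]
opening: 1.002
grasp_force: 0.0
[([351, 231], 529.3, 20.5, 55.7, 39.8, -6.5)]
red [([231, 233], 554.7, 200.0, 65.7, 26.4, -6.0)]
blue [([186, 226], 580.2, 319.0, 66.8, 57.4, -11.7)]
black [([176, 271], 457.8, 344.2, 66.7, 55.1, -9.9)]
red [([431, 213], 613.3, 216.6, 88.5, 22.3, 82.2), ([412, 201], 560.9, 211.8, 69.0, 53.2, -11.4)]
blue [([448, 187], 588.2, 318.2, 53.4, 36.4, -10.7)]
black [([416, 158], 464.6, 343.2, 49.2, 33.1, -11.6)]
[[216.34966867 277.25217673]
 [215.85566251 277.10020499]]
[[381.56960477 173.51691571]
 [381.81946486 171.79069966]]
at [526.5  62.6 255.9] yaw 23.2 t 25.2
0 0 30.2  -0.0147 0.0384 -0.0021
0 0 0.0  0.0000 -0.0000 0.2400
```

View pics/slot.png

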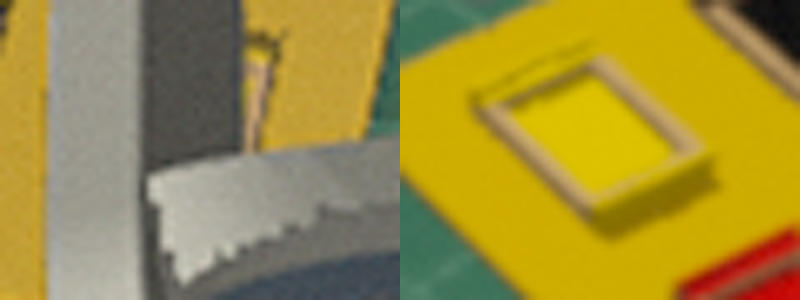

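Run:
```python
from h import *
s=load('scene')
g=lambda c,z:onz(s,[355+(c[0]-400)/6.667,155+c[1]/6.667],z)[0].round(1)
q=[(475,110),(590,205),(705,145),(600,55)]
P=[g(c,13.5) for c in q];print(P,np.mean(P,0), 'edges',np.linalg.norm(P[1]-P[0]),np.linalg.norm(P[2]-P[1]))
print([b for b in blobs(s,'red',13.5)if 150<b[2]<400 and 350<b[1]<650])
```

```text
[array([409.1, 208.4]), array([474. , 200.8]), array([483.4, 257.2]), array([422.1, 267.2])] [447.15 233.4 ] edges 65.34347710368647 57.177967784803236
[([431, 213], 614.3, 214.4, 88.2, 22.2, 82.2), ([412, 201], 562.1, 209.6, 68.8, 53.1, -11.4)]
```

```bash
python3 -m creep '0 0 30.2 -0.0145 0.0385 0 0;0 0 30.2 -0.0145 0.0385 0 0;0 0 30.2 -0.0145 0.0385 0 0;0 0 30.2 -0.0145 0.0385 0 0' 40 >/dev/null; python3 -m creep '0 0 0 0 0 0.06 0;0 0 0 0 0 0.12 0;0 0 0 0 0 0.17 0;0 0 0 0 0 0.21 0;0 0 0 0 0 0.23 0;0 0 0 0 0 0.237 0;0 0 0 0 0 0.237 0';python3 -m creep '0 0 0 0 0 0 255;0 0 0 0 0 0 255;0 0 0 0 0 0 255;0 0 0 0 0 0 255;0 0 0 0 0 0 255;0 0 0 0 0 0 255'
```

```text
clock: 26.62
eef_pos: [528.7, 21.6, 19.8]
tcp_rot: [3.142, 0.0, -0.123]
contact_force: [-0.1, -0.2, 0.1]
opening: 1.001
grasp_force: 0.0
clock: 27.38
eef_pos: [529.2, 21.5, 20.7]
tcp_rot: [-3.141, -0.001, -0.125]
contact_force: [-1.3, -0.3, 7.1]
opening: 0.436
grasp_force: 40.2
```

Run:
```python
from h import *
for n,c,rc in(('top',(217,275),(228,231)),('scene',(383,175),(414,205))):
    f=load(n);im=cv2.imread(f'pics/{n}0.png');h=cv2.cvtColor(im,cv2.COLOR_BGR2HSV).astype(int)
    print(n,'floor',h[c[1],c[0]])
    # wood rim: clearly lower saturation than yellow, same hue band
    m=((h[...,1]<165)&(h[...,1]>50)&(h[...,0]<28)&(h[...,2]>70)).astype(np.uint8)
    w=np.zeros_like(m);y,x=c[1],c[0];w[y-22:y+23,x-24:x+25]=m[y-22:y+23,x-24:x+25]
    k=cv2.findNonZero(w)[:,0];P=onz(f,k,13.5).astype(np.float32)
    print('yellow rim',len(k),cv2.minAreaRect(P),P.mean(0))
    w[:]=0;y,x=rc[1],rc[0];w[y-22:y+23,x-24:x+25]=m[y-22:y+23,x-24:x+25]
    k=cv2.findNonZero(w)[:,0];P=onz(f,k,13.5).astype(np.float32);print('red rim',len(k),cv2.minAreaRect(P),P.mean(0))
    for col,cc in(('red',rc),):
        mm=mask(dict(img=im[:,:,::-1].copy()),col);nn,l,st,ce=cv2.connectedComponentsWithStats(mm,connectivity=4);i=l[cc[1],cc[0]];print(col,'floor',ce[i],st[i],onz(f,ce[i],8))
```

```text
top floor [ 25 207 221]
yellow rim 218 ((438.72137451171875, 212.9977569580078), (102.41987609863281, 88.20989227294922), 78.49600982666016) [450.27054 229.87746]
red rim 244 ((573.0078735351562, 187.22817993164062), (101.87516784667969, 110.2052230834961), 79.55504608154297) [574.0027  204.69339]
red floor [226.5175644 232.3676815] [214 219  24  28 427] [[558.43276156 211.59062421]]
scene floor [ 26 255 219]
yellow rim 208 ((427.5071716308594, 237.543701171875), (207.0802764892578, 104.66863250732422), 83.5356674194336) [443.1514 245.0662]
red rim 238 ((567.9675903320312, 214.18829345703125), (166.67649841308594, 69.44284057617188), 82.14173889160156) [570.285   211.64914]
red floor [413.45272206 202.41833811] [397 190  32  25 349] [[559.54782672 214.2386419 ]]
```

Run:
```python
import cv2,numpy as np
t=cv2.imread('pics/top0.png');s=cv2.imread('pics/scene0.png')
a=cv2.resize(t[205:305,190:257],None,fx=6,fy=6,interpolation=cv2.INTER_CUBIC)
b=cv2.resize(s[150:227,365:431],None,fx=6,fy=6,interpolation=cv2.INTER_CUBIC)
b=np.vstack([b,np.zeros((600-b.shape[0],b.shape[1],3),np.uint8)])
o=np.hstack([a,b]);print(o.shape);cv2.imwrite('pics/slots2.png',o[:,:800])
```

```text
(600, 798, 3)
```

View pics/slots2.png

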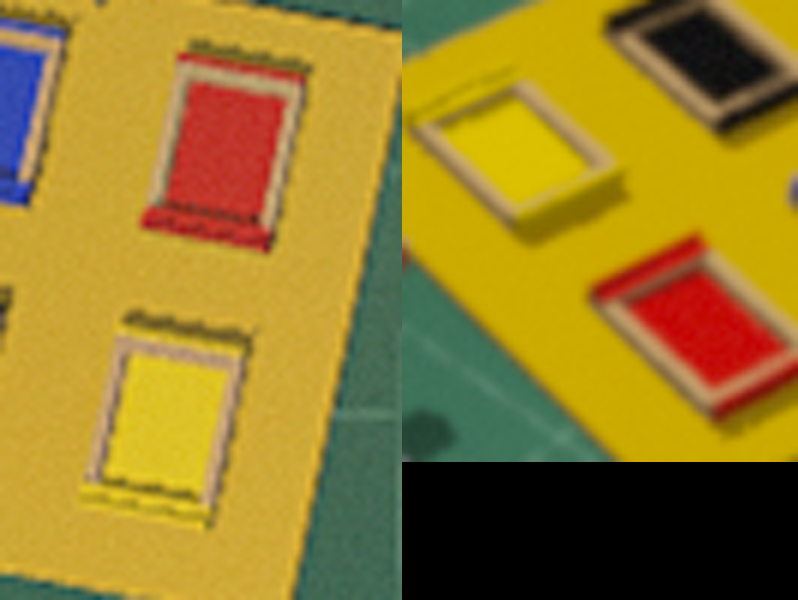

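Run:
```python
from h import *
t=load('top');s=load('scene')
T=lambda x,y:onz(t,[190+x/6-.4,205+y/6-.4],13.5)[0].round(1)
S=lambda x,y:onz(s,[365+(x-402)/6-.4,150+y/6-.4],13.5)[0].round(1)
print('top red,yel',T(225,151),T(164,427.5),'corners y',[T(*c) for c in((118,335),(247,350),(210,525),(80,500))])
print('scene red,yel',S(707.5,322.5),S(518,151),[S(*c) for c in((412,128),(522,82),(622,165),(517,228))])
plan((529,21.5,120,-7),(441,236,120,-11.5),(441,236,40,-11.5))
```

```text
top red,yel [564.6 209.1] [441.3 233.3] corners y [array([482.4, 254.6]), array([475.3, 197.6]), array([398.4, 212.2]), array([409.8, 269.3])]
scene red,yel [567.6 210.6] [448.7 231.9] [array([407.7, 210. ]), array([421.4, 266.4]), array([485.1, 257.2]), array([478.8, 196.3])]
at [529.2  21.5  20.7] yaw -7.2 t 27.4
0 0 -0.2  -0.0002 0.0001 -0.0993
0 0 4.5  -0.1135 -0.2022 -0.0000
0 0 -0.0  0.0000 -0.0000 0.0800
```

```bash
python3 -m creep '0 0 0 0 0 -0.03 255;0 0 0 0 0 -0.07 255;0 0 0 0 0 -0.1 255;0 0 0 0 0 -0.1 255' >/dev/null; python3 -m creep '0 0 4.5 -0.06 -0.1 0 255;0 0 4.5 -0.11 -0.2 0 255;0 0 4.5 -0.11 -0.2 0 255;0 0 4.5 -0.11 -0.2 0 255;0 0 4.5 -0.11 -0.2 0 255;0 0 4.5 -0.11 -0.2 0 255;0 0 4.5 -0.11 -0.2 0 255'
python3 - <<'E'
from h import *
plan((444.5,233,60,-11.5),(444.5,233,30,-11.5))
E
```

```text
clock: 28.75
eef_pos: [444.8, 232.6, 119.4]
tcp_rot: [3.141, 0.0, -0.205]
contact_force: [-0.4, 0.6, 0.3]
opening: 0.429
grasp_force: 40.7
at [444.8 232.6 119.4] yaw -11.8 t 28.8
0 0 -0.3  -0.0004 -0.0003 0.0594
0 0 -0.0  0.0000 -0.0000 0.0300
```

```bash
python3 -m creep '0 0 0 0 0 0.04 255;0 0 0 0 0 0.07 255;0 0 0 0 0 0.09 255;0 0 0 0 0 0.09 255;0 0 0 0 0 0.09 255'
python3 - <<'E'
from h import *
f=grab('scene');t=grab('top')
cv2.imwrite('pics/slow.png',cv2.resize(f['img'][140:215,340:440],(800,600),interpolation=cv2.INTER_CUBIC)[:,:,::-1])
E
```

```text
clock: 29.38
eef_pos: [445.2, 233.4, 30.4]
tcp_rot: [-3.141, -0.0, -0.205]
contact_force: [0.6, 0.3, -0.2]
opening: 0.433
grasp_force: 40.7
```

View pics/slow.png

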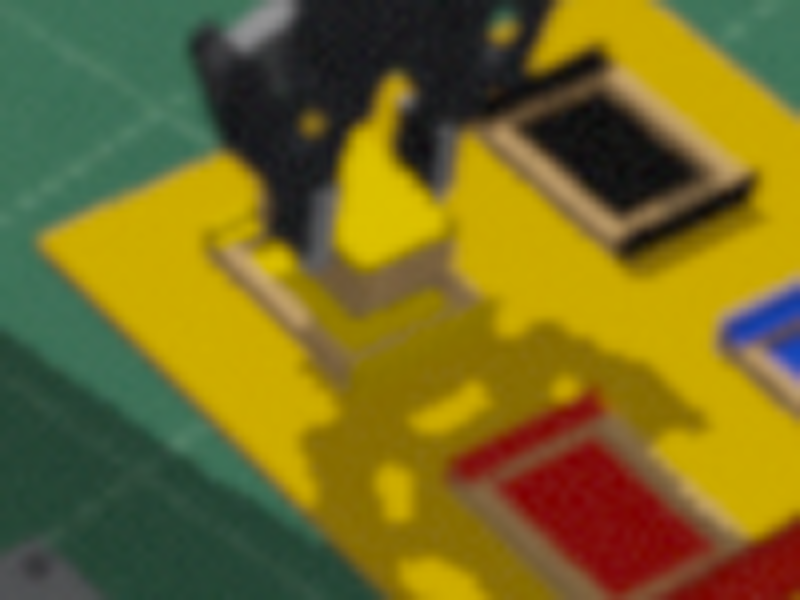

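Run:
```python
from h import *
f=load('scene')
a=np.radians(-11.7);u=np.array([np.cos(a),np.sin(a)]);v=np.array([-u[1],u[0]])
g=lambda c,z:((onz(f,[340+c[0]/8-.4,140+c[1]/8-.4],z)[0]-[445.2,233.4])@np.c_[u,v]).round(1)
print('block bottom',g((368,310),21.7),g((455,262),21.7),'top',g((368,272),45.7),g((450,228),45.7))
print('floor far edge',g((355,345),13.5),g((462,295),13.5),'outer far',g((348,385),13.5),g((490,300),13.5),'outer near -y',g((207,240),13.5))
```

```text
block bottom [ 22.9 -11.3] [20.3 25.6] top [ 28.1 -18.8] [26. 15.]
floor far edge [ 26.9 -18.4] [27.1 24.4] outer far [ 39.9 -31.2] [33.7 30.5] outer near -y [-37.2 -29.2]
```

```bash
python3 -m creep '0 0 0 0 0 0.005 255;0 0 0 0 0 0.009 255;0 0 0 0 0 0.012 255;0 0 0 0 0 0.013 255;0 0 0 0 0 0.013 255'
```

```text
clock: 30.1
eef_pos: [444.5, 233.7, 16.7]
tcp_rot: [3.141, 0.0, -0.204]
contact_force: [0.2, 0.9, -0.3]
opening: 0.435
grasp_force: 40.7
```

```bash
python3 -m creep '0 0 0 0 0 0 0;0 0 0 0 0 0 0;0 0 0 0 0 0 0;0 0 0 0 0 -0.02 0;0 0 0 0 0 -0.06 0;0 0 0 0 0 -0.12 0;0 0 0 0 0 -0.18 0;0 0 0 0 0 -0.2 0' 40 >/dev/null; python3 -m creep '0 0 20 0.05 0.3 0 0;0 0 20 0.05 0.3 0 0;0 0 20 0.05 0.3 0 0;0 0 20 0.05 0.3 0 0;0 0 20 0.05 0.3 0 0;0 0 20 0.05 0.3 0 0;0 0 20 0.05 0.3 0 0'
python3 - <<'E'
from h import *
t=grab('top');s=grab('scene')
for f in(t,s):
  print([(c,)+b for c,z in(('yellow',32),('red',24),('blue',24)) for b in blobs(f,c,z) if -400<b[2]<300 and 350<b[1]<600 and (c=='yellow' or b[2]<-100)])
i=s['range_z'];u,v=proj(s,[445,233,32])[0].round().astype(int);z=i[v-3:v+4,u-3:u+4]
o,d=ray(s,[[x,y] for y in range(v-3,v+4) for x in range(u-3,u+4)]);print('height',np.median((o+d*z.reshape(-1,1))[:,2]))
plan((437,-325,120,-35),(437,-325,5,-35))
E
```

```text
clock: 31.98
eef_pos: [432.6, -70.2, 216.7]
tcp_rot: [-3.141, 0.0, -0.554]
contact_force: [0.3, 0.1, -0.7]
opening: 0.998
grasp_force: 0.0
[('red', [428, 278], 432.8, -323.7, 53.4, 37.4, -35.4), ('blue', [385, 288], 407.0, -210.3, 50.3, 10.0, -5.8)]
[('red', [198, 302], 437.4, -324.3, 55.9, 37.6, -34.0), ('blue', [241, 259], 412.7, -198.5, 52.2, 35.1, -2.3)]
height 32.361618021443974
at [432.8 -69.2 216.7] yaw -31.6 t 32.1
0 0 3.4  0.1377 0.2156 0.0967
0 0 0.0  0.0000 -0.0000 0.1150
```

```bash
python3 -m creep '0 0 3.4 0.138 0.216 0.14 90;0 0 3.4 0.138 0.216 0.14 90;0 0 3.4 0.138 0.216 0.14 90;0 0 3.4 0.138 0.216 0.14 90;0 0 3.4 0.138 0.216 0.14 90;0 0 3.4 0.138 0.216 0.14 90;0 0 3.4 0.138 0.216 0.14 90;0 0 3.4 0.138 0.216 0.14 90' 40
python3 - <<'E'
from h import *
t=grab('top');s=grab('scene');im=s['img'].astype(int)
print([b for b in blobs(s,'red',24) if b[2]<-100])
m=((im.max(2)-im.min(2)<25)&(im.max(2)<140)&(im.max(2)>60)).astype(np.uint8);n,l,st,ce=cv2.connectedComponentsWithStats(m);
for i in range(1,n):
    if 60<st[i,4]<600:
        w=onz(s,ce[i],8)[0]
        if 440<w[0]<540 and -320<w[1]<-220: print('stone',ce[i],st[i,4],cv2.minAreaRect(onz(s,np.argwhere(l==i)[:,::-1],8).astype(np.float32)))
plan((437,-324.5,5,-35))
E
```

```text
clock: 33.08
eef_pos: [437.4, -325.1, 77.5]
tcp_rot: [-3.141, -0.001, -0.611]
contact_force: [0.9, 0.4, -0.1]
opening: 0.646
grasp_force: 0.0
[([198, 302], 437.4, -324.7, 55.5, 37.9, -35.5)]
stone [239.84722222 308.27777778] 72 ((498.49517822265625, -271.54876708984375), (41.71160125732422, 11.552988052368164), 59.640438079833984)
at [ 437.3 -325.5   77.5] yaw -35.0 t 33.2
0 0 0.0  -0.0008 -0.0007 0.0725
```

```bash
python3 -m creep '0 0 0 0 0 0.03 90;0 0 0 0 0 0.055 90;0 0 0 0 0 0.07 90;0 0 0 0 0 0.0725 90;0 0 0 0 0 0.0725 255;0 0 0 0 0 0.0725 255;0 0 0 0 0 0.0725 255;0 0 0 0 0 0.0725 255' >/dev/null; python3 -m creep '0 0 0 0 0 0 255;0 0 0 0 0 -0.03 255;0 0 0 0 0 -0.08 255;0 0 0 0 0 -0.115 255;0 0 0 0 0 -0.115 255'
python3 - <<'E'
from h import *
plan((527,21.5,120,-7),(527,21.5,18,-7))
E
```

```text
clock: 34.8
eef_pos: [438.2, -327.7, 122.1]
tcp_rot: [3.141, -0.005, -0.613]
contact_force: [0.3, 0.1, -1.9]
opening: 0.438
grasp_force: 40.3
at [ 438.2 -327.7  122.1] yaw -35.1 t 34.8
0 0 -28.1  -0.1281 -0.3367 0.0021
0 0 0.0  0.0000 -0.0000 0.1020
```

```bash
python3 -m creep '0 0 -28 -0.07 -0.17 0 255;0 0 -28 -0.128 -0.337 0.002 255;0 0 -28 -0.128 -0.337 0.002 255;0 0 -28 -0.128 -0.337 0.002 255;0 0 -28 -0.128 -0.337 0.002 255;0 0 -28 -0.128 -0.337 0.002 255;0 0 -28 -0.128 -0.337 0.002 255;0 0 -28 -0.128 -0.337 0.002 255' >/dev/null; python3 -m creep '0 0 0 0 0 0 255;0 0 0 0 0 0 255'
cat >> h.py <<'E'
def faredge(col,z,near,yaw=-7):
    f=grab('scene');p=r.sense()['eef_pos'];m=mask(f,col);n,l,st,ce=cv2.connectedComponentsWithStats(m)
    i=1+np.argmin(np.linalg.norm(ce[1:]-near,axis=1)+1e3*(st[1:,4]<40))
    k=cv2.findContours((l==i).astype(np.uint8),cv2.RETR_EXTERNAL,cv2.CHAIN_APPROX_NONE)[0][0][:,0]
    a=np.radians(yaw);u=np.array([np.cos(a),np.sin(a)]);v=np.array([-u[1],u[0]]);w=onz(f,k,z)-p[:2];U,V=w@u,w@v
    print('px',ce[i].round(),'far',np.sort(U)[-8:].mean().round(1),'V',V.min().round(1),V.max().round(1),'len',np.ptp(U).round(1))
E
python3 - <<'E'
from h import *
s=grab('scene');faredge('red',137.5,proj(s,[527,21.5,137.5])[0])
plan((527,21.5,32,-7))
E
```

```text
clock: 36.05
eef_pos: [525.5, 21.8, 117.2]
tcp_rot: [3.141, 0.0, -0.125]
contact_force: [0.2, -0.1, -0.9]
opening: 0.436
grasp_force: 40.5
px [356. 200.] far 26.4 V -21.0 19.1 len 43.7
at [525.6  22.1 117.3] yaw -7.2 t 36.1
0 0 -0.2  0.0014 0.0004 0.0853
```

```bash
python3 -m creep '0 0 0 0.006 0 0.03 255;0 0 0 0.006 0 0.06 255;0 0 0 0.006 0 0.08 255;0 0 0 0.006 0 0.085 255;0 0 0 0.006 0 0.085 255;0 0 0 0.006 0 0.085 255'
python3 - <<'E'
from h import *
s=grab('scene');faredge('red',50,proj(s,[527,21.5,50])[0])
cv2.imwrite('pics/low2.png',cv2.resize(s['img'][185:275,300:420],(800,600),interpolation=cv2.INTER_CUBIC)[:,:,::-1])
plan((531.5,21.5,18,-7))
E
```

```text
clock: 36.9
eef_pos: [532.4, 22.1, 33.2]
tcp_rot: [-3.141, -0.001, -0.124]
contact_force: [0.3, 0.2, -0.1]
opening: 0.434
grasp_force: 40.5
px [356. 228.] far 24.3 V -19.0 21.4 len 41.4
at [532.3  22.1  33.1] yaw -7.1 t 37.0
0 0 -0.1  -0.0007 0.0007 0.0151
```

```bash
python3 -m creep '0 0 0 0.0005 0.0005 0.005 255;0 0 0 0.0005 0.0005 0.009 255;0 0 0 0.0005 0.0005 0.012 255;0 0 0 0.0005 0.0005 0.014 255;0 0 0 0.0005 0.0005 0.014 255'
```

```text
clock: 37.62
eef_pos: [531.9, 21.6, 18.0]
tcp_rot: [3.142, 0.0, -0.124]
contact_force: [0.8, -0.0, -0.9]
opening: 0.432
grasp_force: 40.5
```

```bash
python3 -m creep '0 0 0 0 0 0 0;0 0 0 0 0 0 0;0 0 0 0 0 0 0;0 0 0 0 0 -0.02 0;0 0 0 0 0 -0.06 0;0 0 0 0 0 -0.12 0;0 0 0 0 0 -0.18 0;0 0 0 0 0 -0.24 0' >/dev/null; python3 -m creep '0 0 0 0 0 0 0' >/dev/null
python3 - <<'E'
from h import *
f=grab('scene');print([b for b in blobs(f,'red',36,20) if abs(b[2]-21)<60 and abs(b[1]-527)<70])
plan((690.5,62.5,256,83),(690.5,62.5,177,83))
E
```

```text
[([351, 231], 530.2, 20.4, 54.8, 36.5, -8.8)]
at [533.3  21.6 260.6] yaw -7.1 t 38.8
0 0 -90.1  0.1509 -0.0600 0.0046
0 0 0.0  0.0000 0.0000 0.0790
```

```bash
python3 -m creep '0 0 -90 0.151 -0.06 0.004 0;0 0 -90 0.151 -0.06 0.004 0;0 0 -90 0.151 -0.06 0.004 0;0 0 -90 0.151 -0.06 0.004 0;0 0 -90 0.151 -0.06 0.004 0;0 0 -90 0.151 -0.06 0.004 0;0 0 -90 0.151 -0.06 0.004 0;0 0 -90 0.151 -0.06 0.004 0' 22 >/dev/null; python3 -m creep '0 0 -4.3 0 0 0 0;0 0 -4.3 0 0 0 0'
python3 - <<'E'
from h import *
plan((691,62.5,178,83))
E
```

```text
clock: 40.05
eef_pos: [688.5, 62.4, 252.2]
tcp_rot: [-3.139, 0.001, 1.451]
contact_force: [-0.2, 0.4, -0.3]
opening: 0.998
grasp_force: 0.0
at [688.5  62.4 252.2] yaw 83.1 t 40.0
0 0 0.1  0.0004 0.0024 0.0742
```

Now grip and swing down, with the same arc as before.

```bash
python3 -m creep '0 0 0 0 0.0025 0.02 0;0 0 0 0 0.0025 0.05 0;0 0 0 0 0.0025 0.07 0;0 0 0 0 0.0025 0.0745 0;0 0 0 0 0.0025 0.0745 255;0 0 0 0 0.0025 0.0745 255;0 0 0 0 0.0025 0.0745 255;0 0 0 0 0.0025 0.0745 255' 22;python3 -m creep '0 0 0 0 0 0 255;0 0 0 0 0 0 255' >/dev/null; python3 -m creep '0 0 0 0 -0.0195 -0.0095 255;0 0 0 0 -0.047 -0.0175 255;0 0 0 0 -0.069 -0.0205 255;0 0 0 0 -0.0905 -0.0205 255;0 0 0 0 -0.112 -0.0175 255;0 0 0 0 -0.1325 -0.0105 255;0 0 0 0 -0.152 -0.0005 255;0 0 0 0 -0.152 -0.0005 255'
```

```text
clock: 41.05
eef_pos: [692.2, 62.2, 180.6]
tcp_rot: [3.141, -0.0, 1.451]
contact_force: [-0.9, -1.3, 3.4]
opening: 0.199
grasp_force: 22.4
clock: 42.3
eef_pos: [539.5, 81.3, 179.6]
tcp_rot: [-3.14, -0.002, 1.451]
contact_force: [-0.3, 5.5, 0.8]
opening: 0.201
grasp_force: 23.0
```

```bash
python3 -m creep '0 0 0 0 -0.017 0.013 255;0 0 0 0 -0.032 0.0285 255;0 0 0 0 -0.044 0.046 255;0 0 0 0 -0.053 0.0655 255;0 0 0 0 -0.059 0.086 255;0 0 0 0 -0.062 0.1075 255;0 0 0 0 -0.063 0.122 255;0 0 0 0 -0.063 0.122 255'
```

```text
clock: 43.3
eef_pos: [475.6, 88.4, 56.4]
tcp_rot: [-3.136, 0.0, 1.45]
contact_force: [-5.6, 8.4, -4.1]
opening: 0.196
grasp_force: 24.7
```

```bash
python3 -m creep '0 0 0 0 0 0.002 0;0 0 0 0 0 0.002 0;0 0 0 0 0 0.002 0;0 0 0 0 0 0.002 0;0 0 0 0 0 0.002 0;0 0 0 0 0 0.002 0;0 0 0 0 0 0.002 0;0 0 0 0 0 0.002 0' >/dev/null;python3 -m creep '0 0 0 0 0 0 0;0 0 0 0 0 0 0;0 0 0 0 0 0 0;0 0 0 0 0 0 0;0 0 0 0 0 0 0;0 0 0 0 0 0 0;0 0 0 0 0 0 0;0 0 0 0 0 0 0'
python3 - <<'E'
from h import *
f=grab('scene');print([b for b in blobs(f,'red',58,20) if 40<b[2]<120 and 430<b[1]<520])
E
python3 -m creep '0 0 0 0 0 0 255;0 0 0 0 0 0 255;0 0 0 0 0 0 255;0 0 0 0 0 0 255;0 0 0 0 0 0 255;0 0 0 0 0 0 255' 22
```

```text
clock: 45.3
eef_pos: [478.4, 87.8, 56.3]
tcp_rot: [3.142, 0.0, 1.451]
contact_force: [-0.0, 0.1, 0.9]
opening: 0.998
grasp_force: 0.0
[([352, 194], 466.3, 90.9, 65.2, 21.3, 84.5)]
clock: 46.1
eef_pos: [475.5, 87.9, 56.0]
tcp_rot: [-3.136, 0.001, 1.451]
contact_force: [-9.5, 2.3, 8.9]
opening: 0.198
grasp_force: 23.6
```

```bash
python3 -m creep '0 0 0 0 -0.002 -0.0145 255;0 0 0 0 0.001 -0.036 255;0 0 0 0 0.006 -0.0575 255;0 0 0 0 0.014 -0.078 255;0 0 0 0 0.026 -0.096 255;0 0 0 0 0.041 -0.112 255;0 0 0 0 0.058 -0.125 255;0 0 0 0 0.058 -0.125 255';  python3 -m creep '0 0 0 0 0.0205 -0.01 255;0 0 0 0 0.042 -0.017 255;0 0 0 0 0.064 -0.02 255;0 0 0 0 0.086 -0.0195 255;0 0 0 0 0.108 -0.017 255;0 0 0 0 0.1355 -0.008 255;0 0 0 0 0.1535 0.003 255;0 0 0 0 0.1535 0.003 255'
```

```text
clock: 47.1
eef_pos: [535.7, 79.9, 182.8]
tcp_rot: [-3.14, 0.001, 1.451]
contact_force: [-6.7, -2.4, 4.2]
opening: 0.197
grasp_force: 23.3
clock: 48.1
eef_pos: [691.5, 60.3, 180.2]
tcp_rot: [3.136, 0.002, 1.451]
contact_force: [6.6, -8.6, 1.2]
opening: 0.2
grasp_force: 28.7
```

```bash
python3 -m creep '0 0 0 0 0 0 0;0 0 0 0 0 0 0;0 0 0 0 0 0 0;0 0 0 0 0 -0.04 0;0 0 0 0 0 -0.08 0;0 0 0 0 0 -0.08 0;0 0 0 0 0 -0.08 0' >/dev/null; python3 -m creep '0 0 90 -0.02 -0.16 0 0;0 0 90 -0.02 -0.16 0 0;0 0 90 -0.02 -0.16 0 0;0 0 90 -0.02 -0.16 0 0;0 0 90 -0.02 -0.16 0 0;0 0 90 -0.02 -0.16 0 0;0 0 90 -0.02 -0.16 0 0;0 0 90 -0.02 -0.16 0 0'>/dev/null;  python3 - <<'E'
from h import *
s=grab('scene')
print([(c,)+b for c,z in(('red',36),('blue',24),('yellow',32)) for b in blobs(s,c,z,20) if (abs(b[2]-21)<60 and abs(b[1]-527)<70) or b[2]<-100 or abs(b[1]-445)+abs(b[2]-233)<30])
plan((530,21.5,258,-7),(530,21.5,18,-7))
E
```

```text
[('red', [351, 231], 530.3, 21.4, 54.7, 37.6, -7.8), ('blue', [244, 245], 387.2, -170.1, 52.2, 35.8, -1.9)]
at [526.1  61.8 256.8] yaw -3.7 t 50.0
0 0 3.3  0.0064 0.0399 -0.0012
0 0 0.0  0.0000 -0.0000 0.2400
```

```bash
python3 -m creep '0 0 3.3 0.006 0.04 0 0;0 0 3.3 0.006 0.04 0 0;0 0 3.3 0.006 0.04 0 0;0 0 3.3 0.006 0.04 0 0' 40 >/dev/null; python3 -m creep '0 0 0 0 0 0.06 0;0 0 0 0 0 0.12 0;0 0 0 0 0 0.17 0;0 0 0 0 0 0.21 0;0 0 0 0 0 0.23 0;0 0 0 0 0 0.239 0;0 0 0 0 0 0.239 0' >/dev/null;python3 -m creep '0 0 0 0 0 0 255;0 0 0 0 0 0 255;0 0 0 0 0 0 255;0 0 0 0 0 0 255;0 0 0 0 0 0 255;0 0 0 0 0 0 255'; python3 -m creep '0 0 0 0 0 -0.03 255;0 0 0 0 0 -0.07 255;0 0 0 0 0 -0.1 255;0 0 0 0 0 -0.1 255'
python3 - <<'E'
from h import *
plan((565.5,210,120,-11.7))
E
```

```text
clock: 52.15
eef_pos: [531.8, 21.6, 20.3]
tcp_rot: [-3.141, -0.001, -0.107]
contact_force: [-2.2, 0.7, 7.4]
opening: 0.435
grasp_force: 39.4
clock: 52.65
eef_pos: [532.9, 21.6, 121.7]
tcp_rot: [-3.141, -0.005, -0.106]
contact_force: [0.2, 0.5, -0.5]
opening: 0.435
grasp_force: 40.6
at [532.9  21.6 121.7] yaw -6.1 t 52.6
0 0 5.6  0.0124 -0.1908 0.0017
```

```bash
python3 -m creep '0 0 5.6 0.007 -0.1 0 255;0 0 5.6 0.0135 -0.191 0.002 255;0 0 5.6 0.0135 -0.191 0.002 255;0 0 5.6 0.0135 -0.191 0.002 255;0 0 5.6 0.0135 -0.191 0.002 255;0 0 5.6 0.0135 -0.191 0.002 255' >/dev/null; python3 -m creep '0 0 0 0 0 0.04 255;0 0 0 0 0 0.07 255;0 0 0 0 0 0.09 255;0 0 0 0 0 0.09 255;0 0 0 0 0 0.09 255'
python3 - <<'E'
from h import *
s=grab('scene');faredge('red',45.7,proj(s,[567,210.5,46])[0],-11.7)
cv2.imwrite('pics/slow2.png',cv2.resize(s['img'][160:235,370:470],(800,600),interpolation=cv2.INTER_CUBIC)[:,:,::-1])
plan((567,210.5,17,-11.7))
E
```

```text
clock: 54.02
eef_pos: [565.6, 210.0, 28.2]
tcp_rot: [-3.141, -0.001, -0.205]
contact_force: [-0.8, 0.2, -1.0]
opening: 0.434
grasp_force: 40.5
px [420. 196.] far 26.8 V -21.9 20.1 len 47.0
at [565.8 210.3  28.5] yaw -11.7 t 54.1
0 0 -0.0  0.0011 -0.0005 0.0115
```

View pics/slow2.png

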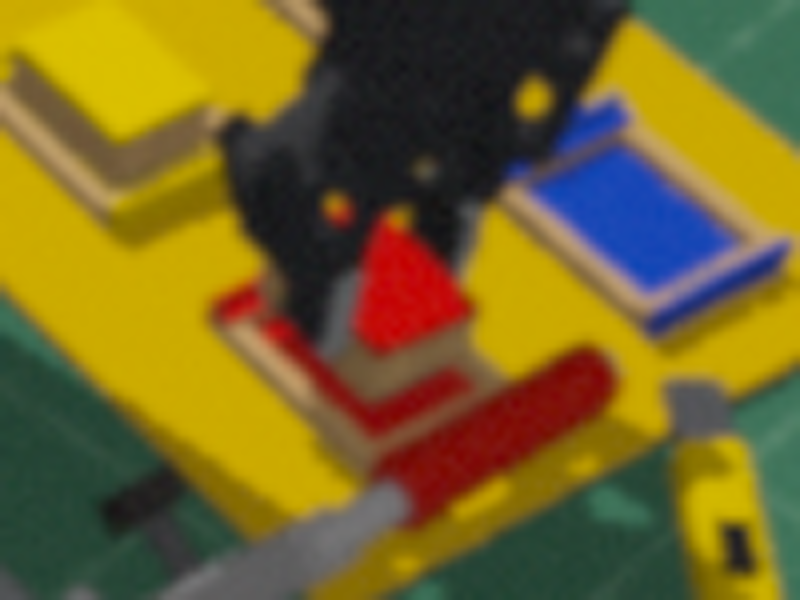

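Run:
```python
from h import *
f=load('scene')
a=np.radians(-11.7);u=np.array([np.cos(a),np.sin(a)]);v=np.array([-u[1],u[0]])
g=lambda c,z:((onz(f,[370+c[0]/8-.4,160+c[1]/8-.4],z)[0]-[565.8,210.3])@np.c_[u,v]).round(1)
print('block top',g((378,355),44),g((472,305),44),'bottom',g((378,395),20),g((475,345),20))
print('floor far corners',g((373,438),8),g((478,380),8),'outer rim far',g((365,475),13.5),g((507,380),13.5),'near -y outer',g((212,312),13.5))
```

```text
block top [ 24.4 -21. ] [23.8 15.6] bottom [ 21.7 -13.4] [21.7 24.5]
floor far corners [ 26.9 -17.1] [25.8 25.1] outer rim far [ 40.2 -32.6] [33.8 28.2] near -y outer [-36.  -29.1]
```

```bash
python3 -m creep '0 0 0 0.0015 0 0.003 255;0 0 0 0.0015 0 0.007 255;0 0 0 0.0015 0 0.01 255;0 0 0 0.0015 0 0.0115 255;0 0 0 0.0015 0 0.0115 255'
```

```text
clock: 54.75
eef_pos: [566.1, 209.7, 16.3]
tcp_rot: [3.141, 0.0, -0.204]
contact_force: [-2.5, -1.7, 7.7]
opening: 0.436
grasp_force: 41.5
```

```bash
python3 -m creep '0 0 0 0 0 0 0;0 0 0 0 0 0 0;0 0 0 0 0 0 0;0 0 0 0 0 -0.02 0;0 0 0 0 0 -0.06 0;0 0 0 0 0 -0.12 0;0 0 0 0 0 -0.18 0;0 0 0 0 0 -0.2 0' 40 >/dev/null; python3 -m creep '0 0 0 -0.1 0.28 0 0;0 0 0 -0.1 0.28 0 0;0 0 0 -0.1 0.28 0 0;0 0 0 -0.1 0.28 0 0;0 0 0 -0.1 0.28 0 0;0 0 0 -0.1 0.28 0 0;0 0 0 -0.1 0.28 0 0'
python3 - <<'E'
from h import *
s=grab('scene')
print([(c,)+b for c,z in(('red',32),('blue',24)) for b in blobs(s,c,z) if -400<b[2]<300 and 350<b[1]<600 ])
def hgt(p):
    u,v=proj(s,p)[0].round().astype(int);z=s['range_z'][v-2:v+3,u-2:u+3]
    o,d=ray(s,[[x,y] for y in range(v-2,v+3) for x in range(u-2,u+3)]);return ((o+d*z.reshape(-1,1))[:,2]).reshape(5,5)[[0,0,2,4,4],[0,4,2,0,4]].round(1)
print('red h',hgt([565,210,32]),'yel',hgt([445,233,32]))
plan((387,-171,100,-2),(387,-171,5,-2))
E
```

```text
clock: 56.62
eef_pos: [412.3, -44.1, 216.8]
tcp_rot: [-3.141, -0.002, -0.205]
contact_force: [-0.5, -0.1, 0.1]
opening: 1.003
grasp_force: 0.0
[('red', [415, 199], 565.5, 206.2, 53.3, 35.5, -14.0), ('blue', [244, 245], 387.1, -170.6, 52.4, 34.8, -2.1)]
red h [31.5 28.8 30.8 31.5 32.4] yel [29.1 33.7 31.3 31.  32.3]
at [412.5 -43.8 216.6] yaw -11.7 t 56.7
0 0 -9.7  0.0008 0.1298 0.1166
0 0 0.0  0.0000 -0.0000 0.0950
```

```bash
python3 -m creep '0 0 -9.7 0.001 0.13 0.14 0;0 0 -9.7 0.001 0.13 0.14 0;0 0 -9.7 0.001 0.13 0.14 0;0 0 -9.7 0.001 0.13 0.14 0;0 0 -9.7 0.001 0.13 0.14 0;0 0 -9.7 0.001 0.13 0.14 0' 40
python3 - <<'E'
from h import *
s=grab('scene');print([b for b in blobs(s,'blue',24) if b[2]<-100])
plan((387.5,-171,5,-2))
E
```

```text
clock: 57.42
eef_pos: [387.7, -171.0, 76.9]
tcp_rot: [3.141, -0.002, -0.033]
contact_force: [0.3, 1.2, 0.4]
opening: 1.0
grasp_force: 0.0
[([244, 245], 387.1, -170.6, 52.4, 34.8, -2.1)]
at [ 387.7 -171.1   77. ] yaw -1.9 t 57.5
0 0 0.1  -0.0002 -0.0001 0.0720
```

```bash
python3 -m creep '0 0 0 0 0 0.03 0;0 0 0 0 0 0.055 0;0 0 0 0 0 0.07 0;0 0 0 0 0 0.0725 0;0 0 0 0 0 0.0725 255;0 0 0 0 0 0.0725 255;0 0 0 0 0 0.0725 255;0 0 0 0 0 0.0725 255'; python3 -m creep '0 0 0 0 0 0 255;0 0 0 0 0 0 255;0 0 0 0 0 -0.03 255;0 0 0 0 0 -0.08 255;0 0 0 0 0 -0.115 255;0 0 0 0 0 -0.115 255'
python3 - <<'E'
from h import *
plan((526.5,21.7,119,-7))
E
```

```text
clock: 58.48
eef_pos: [386.8, -171.9, 4.1]
tcp_rot: [3.141, -0.001, -0.035]
contact_force: [-0.5, 2.5, 8.9]
opening: 0.436
grasp_force: 39.7
clock: 59.22
eef_pos: [388.1, -172.5, 120.9]
tcp_rot: [3.139, -0.005, -0.035]
contact_force: [0.5, -1.1, -0.7]
opening: 0.437
grasp_force: 41.1
at [ 388.1 -172.5  120.9] yaw -2.0 t 59.2
0 0 5.0  0.1316 -0.1989 0.0019
```

```bash
python3 -m creep '0 0 5 0.07 -0.1 0 255;0 0 5 0.1315 -0.199 0.001 255;0 0 5 0.1315 -0.199 0.001 255;0 0 5 0.1315 -0.199 0.001 255;0 0 5 0.1315 -0.199 0.001 255;0 0 5 0.1315 -0.199 0.001 255;0 0 5 0.1315 -0.199 0.001 255' >/dev/null; python3 -m creep '0 0 0 0 0 0.03 255;0 0 0 0 0 0.06 255;0 0 0 0 0 0.08 255;0 0 0 0 0 0.087 255;0 0 0 0 0 0.087 255;0 0 0 0 0 0.087 255'
python3 - <<'E'
from h import *
s=grab('scene');z=r.sense()['eef_pos'][2]-4.1+1+24;print(z);faredge('blue',z,proj(s,[527,21.5,50])[0])
plan((526.5,21.7,17,-7))
E
```

```text
clock: 60.85
eef_pos: [525.2, 22.4, 31.1]
tcp_rot: [-3.141, -0.001, -0.122]
contact_force: [0.4, 0.6, -0.4]
opening: 0.435
grasp_force: 41.1
52.054384816686024
px [354. 226.] far 25.3 V -19.6 18.8 len 42.0
at [525.2  22.6  31.1] yaw -7.0 t 61.0
0 0 0.0  0.0014 0.0007 0.0141
```

```bash
python3 -m creep '0 0 0 0.0045 0 0.001 255;0 0 0 0.0045 0 0.004 255;0 0 0 0.0045 0 0.008 255;0 0 0 0.0045 0.0005 0.012 255;0 0 0 0.0045 0.0005 0.014 255;0 0 0 0.0045 0.0005 0.014 255'
python3 - <<'E'
from h import *
s=grab('scene');z=r.sense()['eef_pos'][2]-4.1+1+24;print(z);faredge('blue',z,proj(s,[527,21.5,40])[0])
E
```

```text
clock: 61.7
eef_pos: [528.9, 21.6, 16.2]
tcp_rot: [3.142, 0.0, -0.122]
contact_force: [-0.1, -0.0, -1.0]
opening: 0.435
grasp_force: 41.2
37.08325538549215
px [354. 232.] far 25.2 V -19.7 18.9 len 40.3
```

```bash
python3 -m creep '0 0 0 0 0 0 0;0 0 0 0 0 0 0;0 0 0 0 0 0 0;0 0 0 0 0 -0.02 0;0 0 0 0 0 -0.06 0;0 0 0 0 0 -0.12 0;0 0 0 0 0 -0.18 0;0 0 0 0 0 -0.24 0' >/dev/null; python3 -m creep '0 0 0 0 0 0 0' >/dev/null
python3 - <<'E'
from h import *
f=grab('scene');print([b for b in blobs(f,'blue',36,20) if abs(b[2]-21)<60 and abs(b[1]-527)<70])
plan((690.5,62.5,256,83),(690.5,62.5,177,83))
E
```

```text
[([350, 230], 527.2, 21.8, 53.9, 37.8, -6.5)]
at [530.2  21.6 258.4] yaw -7.0 t 63.0
0 0 -90.0  0.1541 -0.0601 0.0024
0 0 0.0  0.0000 0.0000 0.0790
```

Blue is seated. Next is the handle.

```bash
python3 -m creep '0 0 -90 0.155 -0.06 0.002 0;0 0 -90 0.155 -0.06 0.002 0;0 0 -90 0.155 -0.06 0.002 0;0 0 -90 0.155 -0.06 0.002 0;0 0 -90 0.155 -0.06 0.002 0;0 0 -90 0.155 -0.06 0.002 0;0 0 -90 0.155 -0.06 0.002 0;0 0 -90 0.155 -0.06 0.002 0' 22 >/dev/null; python3 -m creep '0 0 -4.3 0 0 0 0;0 0 -4.3 0 0 0 0'
python3 - <<'E'
from h import *
plan((691,62.5,178,83))
E
```

```text
clock: 64.22
eef_pos: [689.3, 62.2, 251.9]
tcp_rot: [-3.138, 0.001, 1.452]
contact_force: [0.2, -0.2, -0.1]
opening: 1.003
grasp_force: 0.0
at [689.3  62.2 251.9] yaw 83.2 t 64.2
0 0 0.2  0.0005 0.0017 0.0739
```

```bash
python3 -m creep '0 0 0 0 0.002 0.02 0;0 0 0 0 0.002 0.05 0;0 0 0 0 0.002 0.07 0;0 0 0 0 0.002 0.0745 0;0 0 0 0 0.002 0.0745 255;0 0 0 0 0.002 0.0745 255;0 0 0 0 0.002 0.0745 255;0 0 0 0 0.002 0.0745 255' 22;python3 -m creep '0 0 0 0 0 0 255;0 0 0 0 0 0 255' >/dev/null; python3 -m creep '0 0 0 0 -0.0195 -0.0095 255;0 0 0 0 -0.047 -0.0175 255;0 0 0 0 -0.069 -0.0205 255;0 0 0 0 -0.0905 -0.0205 255;0 0 0 0 -0.112 -0.0175 255;0 0 0 0 -0.1325 -0.0105 255;0 0 0 0 -0.152 -0.0005 255;0 0 0 0 -0.152 -0.0005 255'
```

```text
clock: 65.22
eef_pos: [692.1, 62.1, 180.6]
tcp_rot: [3.141, -0.0, 1.453]
contact_force: [-1.3, -0.6, 4.8]
opening: 0.201
grasp_force: 22.2
clock: 66.47
eef_pos: [540.2, 81.1, 180.0]
tcp_rot: [-3.141, -0.002, 1.453]
contact_force: [-1.0, 5.1, 2.0]
opening: 0.199
grasp_force: 22.8
```

```bash
python3 -m creep '0 0 0 0 -0.017 0.013 255;0 0 0 0 -0.032 0.0285 255;0 0 0 0 -0.044 0.046 255;0 0 0 0 -0.053 0.0655 255;0 0 0 0 -0.059 0.086 255;0 0 0 0 -0.062 0.1075 255;0 0 0 0 -0.063 0.122 255;0 0 0 0 -0.063 0.122 255'
```

```text
clock: 67.47
eef_pos: [475.6, 88.2, 56.4]
tcp_rot: [-3.136, -0.0, 1.452]
contact_force: [-7.4, 10.0, -5.2]
opening: 0.198
grasp_force: 25.0
```

```bash
python3 -m creep '0 0 0 0 0 0.002 0;0 0 0 0 0 0.002 0;0 0 0 0 0 0.002 0;0 0 0 0 0 0.002 0;0 0 0 0 0 0.002 0;0 0 0 0 0 0.002 0;0 0 0 0 0 0.002 0;0 0 0 0 0 0.002 0' >/dev/null;python3 -m creep '0 0 0 0 0 0 0;0 0 0 0 0 0 0;0 0 0 0 0 0 0;0 0 0 0 0 0 0;0 0 0 0 0 0 0;0 0 0 0 0 0 0;0 0 0 0 0 0 0;0 0 0 0 0 0 0'
python3 - <<'E'
from h import *
f=grab('scene');print([b for b in blobs(f,'red',58,20) if 40<b[2]<120 and 430<b[1]<520])
E
python3 -m creep '0 0 0 0 0 0 255;0 0 0 0 0 0 255;0 0 0 0 0 0 255;0 0 0 0 0 0 255;0 0 0 0 0 0 255;0 0 0 0 0 0 255' 22
```

```text
clock: 69.47
eef_pos: [478.7, 87.3, 56.3]
tcp_rot: [-3.142, -0.0, 1.453]
contact_force: [0.4, 0.2, 0.6]
opening: 1.001
grasp_force: 0.0
[([352, 194], 466.0, 90.0, 66.9, 21.3, 84.0)]
clock: 70.28
eef_pos: [475.5, 87.3, 55.9]
tcp_rot: [-3.136, 0.001, 1.452]
contact_force: [-10.2, 2.4, 9.7]
opening: 0.201
grasp_force: 23.7
```

```bash
python3 -m creep '0 0 0 0 -0.002 -0.0145 255;0 0 0 0 0.001 -0.036 255;0 0 0 0 0.006 -0.0575 255;0 0 0 0 0.014 -0.078 255;0 0 0 0 0.026 -0.096 255;0 0 0 0 0.041 -0.112 255;0 0 0 0 0.058 -0.125 255;0 0 0 0 0.058 -0.125 255';  python3 -m creep '0 0 0 0 0.0205 -0.01 255;0 0 0 0 0.042 -0.017 255;0 0 0 0 0.064 -0.02 255;0 0 0 0 0.086 -0.0195 255;0 0 0 0 0.108 -0.017 255;0 0 0 0 0.1355 -0.008 255;0 0 0 0 0.1535 0.003 255;0 0 0 0 0.1535 0.003 255'
```

```text
clock: 71.28
eef_pos: [536.1, 79.3, 182.9]
tcp_rot: [-3.141, 0.002, 1.453]
contact_force: [-7.6, -3.8, 6.2]
opening: 0.196
grasp_force: 23.2
clock: 72.28
eef_pos: [691.7, 60.3, 179.8]
tcp_rot: [3.136, 0.002, 1.452]
contact_force: [6.1, -8.5, -0.2]
opening: 0.199
grasp_force: 28.4
```

```bash
python3 -m creep '0 0 0 0 0 0 0;0 0 0 0 0 0 0;0 0 0 0 0 0 0;0 0 0 0 0 -0.04 0;0 0 0 0 0 -0.08 0;0 0 0 0 0 -0.08 0;0 0 0 0 0 -0.08 0' >/dev/null; python3 -m creep '0 0 90 -0.02 -0.16 0 0;0 0 90 -0.02 -0.16 0 0;0 0 90 -0.02 -0.16 0 0;0 0 90 -0.02 -0.16 0 0;0 0 90 -0.02 -0.16 0 0;0 0 90 -0.02 -0.16 0 0;0 0 90 -0.02 -0.16 0 0;0 0 90 -0.02 -0.16 0 0';  python3 - <<'E'
from h import *
s=grab('scene')
print([(c,)+b for c,z in(('red',32),('blue',36)) for b in blobs(s,c,z,20) if (abs(b[2]-21)<60 and abs(b[1]-527)<70) or abs(b[1]-565)+abs(b[2]-210)<30])
plan((528.5,21.5,258,-7),(528.5,21.5,18,-7))
E
```

```text
clock: 74.15
eef_pos: [526.4, 61.3, 256.8]
tcp_rot: [3.141, 0.003, -0.053]
contact_force: [0.5, 0.5, 0.4]
opening: 1.001
grasp_force: 0.0
[('red', [415, 199], 565.5, 206.2, 53.3, 35.5, -14.0), ('blue', [350, 230], 527.2, 21.8, 53.9, 37.8, -6.5)]
at [526.5  61.4 256.8] yaw -3.6 t 74.2
0 0 3.4  0.0045 0.0397 -0.0012
0 0 0.0  0.0000 -0.0000 0.2400
```

```bash
python3 -m creep '0 0 3.4 0.002 0.04 0 0;0 0 3.4 0.002 0.04 0 0;0 0 3.4 0.002 0.04 0 0;0 0 3.4 0.002 0.04 0 0' 40 >/dev/null; python3 -m creep '0 0 0 0 0 0.06 0;0 0 0 0 0 0.12 0;0 0 0 0 0 0.17 0;0 0 0 0 0 0.21 0;0 0 0 0 0 0.23 0;0 0 0 0 0 0.239 0;0 0 0 0 0 0.239 0' >/dev/null;python3 -m creep '0 0 0 0 0 0 255;0 0 0 0 0 0 255;0 0 0 0 0 0 255;0 0 0 0 0 0 255;0 0 0 0 0 0 255;0 0 0 0 0 0 255'; python3 -m creep '0 0 0 0 0 -0.03 255;0 0 0 0 0 -0.07 255;0 0 0 0 0 -0.1 255;0 0 0 0 0 -0.1 255' >/dev/null
python3 - <<'E'
from h import *
t=load('top')
plan((587,316,120,-11.7))
s=load('scene')
m=mask(s,'blue');n,l,st,ce=cv2.connectedComponentsWithStats(m,connectivity=4)
m2=mask(s,'black');n2,l2,st2,c2=cv2.connectedComponentsWithStats(m2,connectivity=4)
for i in range(1,n):
    w=onz(s,ce[i],8)[0]
    if st[i,4]>25 and 520<w[0]<640 and 250<w[1]<380:
        k=np.argwhere(l==i)[:,::-1];print('blue',ce[i],st[i].tolist(),w,cv2.minAreaRect(onz(s,k,8).astype(np.float32)))
E
```

```text
clock: 76.32
eef_pos: [528.1, 21.3, 20.2]
tcp_rot: [-3.141, -0.001, -0.106]
contact_force: [-1.5, 0.2, 7.2]
opening: 0.432
grasp_force: 40.2
at [529.3  21.4 121.7] yaw -6.1 t 76.8
0 0 5.6  0.0261 -0.2991 0.0017
blue [439.28888889 177.53333333] [431, 173, 17, 9, 45] [550.95313366 331.34351042] ((551.1326293945312, 331.1589050292969), (52.78443145751953, 6.974517345428467), 78.63282775878906)
blue [448.52293578 186.68807339] [437, 179, 24, 17, 218] [587.17684498 320.96829718] ((586.8402709960938, 321.1982421875), (36.50337600708008, 53.59543991088867), 79.25712585449219)
```

```bash
python3 -m creep '0 0 5.6 0.007 -0.06 0 255;0 0 5.6 0.014 -0.16 0 255;0 0 5.6 0.0265 -0.3015 0.002 255;0 0 5.6 0.0265 -0.3015 0.002 255;0 0 5.6 0.0265 -0.3015 0.002 255;0 0 5.6 0.0265 -0.3015 0.002 255;0 0 5.6 0.0265 -0.3015 0.002 255;0 0 5.6 0.0265 -0.3015 0.002 255' >/dev/null; python3 -m creep '0 0 0 0 0 0.04 255;0 0 0 0 0 0.07 255;0 0 0 0 0 0.09 255;0 0 0 0 0 0.09 255;0 0 0 0 0 0.09 255'
python3 - <<'E'
from h import *
s=grab('scene');p=r.sense()['eef_pos']
faredge('blue',p[2]-8.3+24,proj(s,[587.5,318.5,44])[0],-11.7)
plan((587.7,318.3,17,-11.7))
# wood rim outer far edge via saturation profile along slot axis, -y side strip beyond the block
a=np.radians(-11.7);u=np.array([np.cos(a),np.sin(a)]);v=np.array([-u[1],u[0]])
h=cv2.cvtColor(s['img'],cv2.COLOR_RGB2HSV)
for vv in(-8,0,8):
    print(vv,[(d,*h[int(round(q[1])),int(round(q[0]))].tolist()) for d in range(20,50,3) for q in proj(s,[*(p[:2]+d*u+vv*v),13.5])])
E
```

```text
clock: 78.45
eef_pos: [586.7, 318.4, 28.4]
tcp_rot: [-3.141, -0.001, -0.204]
contact_force: [0.7, 0.3, 0.2]
opening: 0.433
grasp_force: 40.8
px [455. 178.] far 25.5 V -20.3 21.2 len 40.9
at [586.9 318.7  28.7] yaw -11.7 t 78.5
0 0 0.0  0.0009 0.0002 0.0117
-8 [(20, 119, 112, 96), (23, 117, 142, 106), (26, 113, 201, 119), (29, 116, 155, 112), (32, 121, 103, 106), (35, 130, 60, 97), (38, 115, 165, 110), (41, 114, 189, 104), (44, 118, 133, 100), (47, 19, 118, 112)]
0 [(20, 159, 39, 92), (23, 113, 191, 111), (26, 114, 198, 117), (29, 114, 198, 117), (32, 122, 87, 103), (35, 131, 66, 97), (38, 115, 169, 110), (41, 114, 205, 107), (44, 126, 78, 92), (47, 19, 121, 112)]
8 [(20, 152, 40, 89), (23, 114, 182, 112), (26, 114, 196, 117), (29, 116, 157, 112), (32, 157, 35, 94), (35, 137, 56, 95), (38, 125, 98, 104), (41, 114, 193, 107), (44, 128, 75, 92), (47, 22, 172, 126)]
```

```bash
python3 -m creep '0 0 0 0.001 0 0.003 255;0 0 0 0.001 0 0.007 255;0 0 0 0.001 0 0.01 255;0 0 0 0.001 0 0.0115 255;0 0 0 0.001 0 0.0115 255'
```

```text
clock: 79.18
eef_pos: [586.7, 318.0, 16.3]
tcp_rot: [3.141, 0.0, -0.204]
contact_force: [-3.9, -0.8, 5.9]
opening: 0.43
grasp_force: 41.6
```

Touching the floor. Release, clear the view and check all three slots.

```bash
python3 -m creep '0 0 0 0 0 0 0;0 0 0 0 0 0 0;0 0 0 0 0 0 0;0 0 0 0 0 -0.02 0;0 0 0 0 0 -0.06 0;0 0 0 0 0 -0.12 0;0 0 0 0 0 -0.18 0;0 0 0 0 0 -0.2 0' >/dev/null; python3 -m creep '0 0 0 -0.2 0.31 0 0;0 0 0 -0.2 0.4 0 0;0 0 0 -0.2 0.4 0 0;0 0 0 -0.2 0.5 0 0;0 0 0 -0.2 0.5 0 0;0 0 0 -0.2 0.5 0 0;0 0 0 -0.2 0.5 0 0;0 0 0 -0.2 0.5 0 0' >/dev/null;  python3 -m creep '0 0 0 0 0.1 0 0;0 0 0 0 0.1 0 0;0 0 0 0 0.1 0 0;0 0 0 0 0.1 0 0'
python3 - <<'E'
from h import *
s=grab('scene');t=grab('top')
for f in(t,s): print([(c,)+b for c in('red','blue','yellow') for b in blobs(f,c,32,20) if 400<b[1]<640 and 150<b[2]<380])
for n,(x,y) in dict(red=(565.5,210),yel=(444.5,233.5),blue=(587,318.3)).items():
  for f in(t,s):
    a=np.radians(-11.7);u=np.array([np.cos(a),np.sin(a),0]);v=np.array([-u[1],u[0],0]);H=[]
    G=[np.array([x,y,32])+i*u+j*v for i in range(-18,19,6) for j in range(-12,13,6)]
    P=[]
    for g in G:
        q=proj(f,g)[0].round().astype(int);z=f['range_z'][q[1],q[0]]
        if z>0: o,d=ray(f,q);P.append(o+d[0]*z)
    P=np.array(P);A=np.c_[P[:,:2]-[x,y],np.ones(len(P))];k=np.linalg.lstsq(A,P[:,2],rcond=None)[0];print(n,'height %.1f tilt deg %s'%(k[2],np.degrees(k[:2]).round(1)))
o=np.hstack([cv2.resize(f['img'][a:a+115,b:b+110],(400,418),interpolation=cv2.INTER_CUBIC) for f,a,b in((t,195,155),(s,140,365))])
cv2.imwrite('pics/final.png',o[:,:,::-1])
E
```

```text
clock: 81.68
eef_pos: [289.5, -193.4, 215.8]
tcp_rot: [-3.141, 0.0, -0.205]
contact_force: [-0.1, -0.3, 0.1]
opening: 0.998
grasp_force: 0.0
[('red', [228, 233], 555.8, 206.7, 66.7, 55.0, -11.7), ('blue', [185, 227], 576.4, 313.1, 65.7, 56.5, -11.7)]
[('red', [430, 213], 617.3, 198.9, 86.2, 31.2, 82.2), ('red', [415, 199], 565.5, 206.2, 53.3, 35.5, -14.0), ('blue', [449, 181], 586.2, 316.2, 52.0, 36.7, -12.3)]
red height 31.1 tilt deg [1.6 4.5]
red height 31.9 tilt deg [ 0.8 -2.1]
yel height 31.7 tilt deg [ 1.4 -1.1]
yel height 32.2 tilt deg [-0.3  0.6]
blue height 31.4 tilt deg [-1.7 -0.9]
blue height 32.1 tilt deg [-0.8 -2.2]
```

Run:
```python
from h import *
s=load('scene');print([b for b in blobs(s,'red',195,40) if 620<b[1]<740],[b for b in blobs(load('top'),'red',195,40) if 620<b[1]<740])
a=np.radians(-11.7);u=np.array([np.cos(a),np.sin(a),0]);v=np.array([-u[1],u[0],0])
for n,(x,y) in dict(red=(565.5,210),blue=(587,318.3),yel=(444.5,233.5)).items():
    print(n);
    for j in(-14,0,14):
        L=[]
        for i in(-20,-10,0,10,20):
            q=proj(s,np.array([x,y,32])+i*u+j*v)[0].round().astype(int);z=np.median(s['range_z'][q[1]-1:q[1]+2,q[0]-1:q[0]+2]);o,d=ray(s,q);L.append(round(float((o+d[0]*z)[2]),1))
        print(j,L)
```

```text
[([430, 213], 685.9, 56.6, 68.2, 24.7, 82.2), ([415, 199], 644.9, 62.3, 42.2, 28.0, -14.0)] [([280, 164], 688.2, 53.2, 63.9, 16.5, 82.4)]
red
-14 [32.2, 31.4, 32.7, 31.5, 31.0]
0 [32.8, 31.0, 32.7, 31.9, 32.0]
14 [33.0, 32.3, 32.0, 31.8, 32.6]
blue
-14 [34.3, 32.1, 32.6, 33.3, 33.1]
0 [31.7, 32.9, 33.9, 32.0, 32.0]
14 [31.7, 33.5, 31.3, 31.6, 31.0]
yel
-14 [32.0, 32.6, 32.0, 31.2, 31.7]
0 [32.8, 31.8, 32.8, 32.8, 31.1]
14 [32.5, 33.2, 31.6, 30.9, 31.3]
```

All three blocks lie flat at 32 mm, and the handle is back at its stop.

```bash
python3 -c "
from rig import r
print(r.sign_off())"
```

```text
the job is handed in; nothing more can be done
None
```

I pressed the yellow, red and blue blocks in that order and laid each flat, colour up, in its own slot (there was no black block); the clamp arm is swung fully back and the job is handed in, though no result came back.

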